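# Put the dry washing-up back in order

### The arm

A 6-joint arm with a two-finger parallel gripper is mounted at the origin on a cart in front of the work surface, level with it; the furniture and walls round the work are solid. World frame = base frame: x ahead of the robot, y to its left, z up, the work surface at z = 0. Lengths are in m, angles in rad, forces in N, time in s.
With the tool pointing down it reaches from about 0.15 to 0.775 m from the base axis. Payload 6.1 kg.
Tool frame: the origin (TCP) lies at the very end of the fingers, on their centre line; the grasp point (between the pads) lies behind it (arm.grip_depth is the z of the grasp point in the tool frame, in m); z points along the fingers, y is the line along which they close (so a half turn about z gives the same grasp; the last joint's range is limited). The gripper opens to 85 mm and grips with 20 to 120 N. Pads are 22 mm wide; open, the fingers measure 114 mm over their backs; the gripper's body (76 mm by 85 mm) begins 54 mm behind the grasp point. The pads swing forward as they close: fully open they stand 13 mm farther back than shut.
Start: joints at [1.108, 0.126, -0.04, 1.405, 0, 1.571], TCP at [0.234, 0.47, 0.231] pointing down, gripper open.
Joint ranges: [-2.72, 2.72], [-0.95, 1.95], [-1.27, 1.35], [-1.78, 2.02], [-1.46, 1.47], [-3.14, 3.14]. Speed limits (rad/s): [2.39, 2.39, 3.01, 3.14, 3.14, 3.14].

### API

Orientations are given as a unit quaternion [x, y, z, w].
In Python, from rig import arm gives the robot as it stands.
- The arm moves only by the tool play_rows, never from a script. Its argument "steps" is a list of rows, each an object with "dr": the turn, a rotation vector about the tool's x, y, z in degrees, a list of three; "offset": the shift along the tool's x, y, z in mm, a list of three; "jaw": the finger opening in mm, from 0 to 85.4. In form: [{"dr": [rx, ry, rz], "offset": [tx, ty, tz], "jaw": jaw}, ...]. A call has 1 to 8 rows; each row shifts and turns the commanded pose from where the row before left it, along the tool's axes as they then stand; what a row does not reach is not made up. A row lasts 1/12 s, in which the tool goes at most 41.7 mm and 7.16 degrees, less where a joint would pass 70% of its speed; a pose out of reach is approached as far as the arm can. A call with a gripper value outside its range is refused whole. The fingers move at their own pace and stop on an object; "grip_force" is the grip in N (left out, the last holds). Time passes only in rows, so rows that do not move let the fingers close. It gives the time, the measured TCP pose, the force and the opening at its end, in the units of the state.
- arm.sense(): the state, without advancing time (a new reading comes with each control period).
- arm.grab_frame(name): name is "scene" or "top"; returns (picture, depth): 420x560x3 uint8, red, green, blue; 420x560 float32, m along the optical axis (not along the pixel's ray), 0 where there is no reading.
- arm.calibration(name): a dict with "vfov" (degrees; the focal length in pixels is half the picture's height over the tangent of half this angle, whatever the lens; pixels are square), "cx", "cy" (the principal point, pixels), "rvec" (rotation vector, rad) and "tvec" (3), from world to camera coordinates, as OpenCV has them. Camera axes: x right, y down, z forward; pixel columns grow to the right and rows downward; lengths in m; the calibration is good to about 2 mm. A picture is of the moment at which its call begins. calibration takes no time and is no camera call.
- arm.sign_off(): hands the job in, once; it reports no verdict.
The state is a dict: "time_s": time; "joint_positions": joint angles; "qvel": joint speeds; "effort": joint torques, N m; "tcp_pos": TCP position; "eef_rot": TCP orientation; "force": force on the tool from outside, world axes, zero at the start; "ft_torque": the same for the moment, N m; "grip_width": finger opening in m.
Only numpy, scipy, OpenCV 4.12 (cv2) and the standard library are available. Lean on these libraries where they do the work, as an engineer would, in place of code of your own. Each camera call takes 0.05 s, during which the arm holds its last target. There are 200 camera calls.

### The job

The washing-up is dry: put every piece of cutlery on the worktop (there may be a spoon, a fork, a teaspoon and a coffee scoop) into the open cutlery drawer and push the drawer fully shut. Put the lid from the top of the drawer unit squarely on the saucepan, and refit the pan's loose handle: slide it right way up all the way onto the stub until the spring button pops up through the hole in the handle. Do not shift or knock over the mug, the shaker, the tin or the jars.

Things in the scene. Friction and masses are not known exactly. Their poses are not given: they have to be found in the camera images.
- pan: Small dark steel saucepan, 160 mm across the rim, on a cork trivet; rim 65 mm above the worktop. It stands firm and does not move. A square steel stub for its handle sticks out level from its side. Origin: on the pan's axis at worktop level; the stub points along -x, z up.
- stub_root (a point): Centre of the bracket face from which the stub starts, 92 mm from the pan's axis, 45 mm above the worktop. The bracket (36 wide, 32 high) stops the handle's mouth. The stub is 16 x 16 mm, 62 mm long; its last 14 mm taper to 8 mm. Axes as the pan's: the stub runs along -x.
- stub_pin (a point): Point on the stub's axis under the spring button, 28 mm out from the bracket's face. Axes as the pan's. With the handle fully home, handle_hole lies here.
- button (a joint): Domed spring button, 8 mm across, on top of the stub. 0 = fully out (8 mm above the stub), up to 0.009 m pressed down (1 to 3 N). The handle's lip presses it down as the handle slides on (about 5 N of push; the button is smooth); it pops up through the hole in the last 1.5 mm before the mouth meets the bracket, and locks the handle on.
- handle: Loose pan handle, 165 mm, 160 g: black solid grip (97 long, 34 wide, 26 high) and square steel tube (68 long, 28 wide, bore 18.4 square) with a raised lip on top of its mouth (to 20 mm above the axis). Starts upright. Origin: on the bore's axis, in the grip 75 mm from its rear end, near the centre of mass (grip across y here); underside 14 mm lower, grip's top 12 mm higher. x to the mouth, z up.
- handle_mouth (a point): Centre of the handle's open mouth, 90 mm ahead of the handle's origin along its x. Axes as the handle's.
- handle_hole (a point): Point on the bore's axis under the 11 mm hole in the tube's top, 62 mm ahead of the handle's origin (28 mm inside the mouth). Axes as the handle's.
- drawer (a joint): How far the cutlery drawer is pulled out, m: 0 = shut, 0.14 = as far as it goes. Light to slide (about 1 to 2 N), stays where it is left.
- drawer_floor (a point): Centre of the drawer's inner floor (158 mm front to back, 232 wide, walls 32 high), 23 mm above the worktop; moves with the drawer. x points into the cabinet (it opens along -x), y along the front, z up. Only the part that sticks out of the cabinet is open from above; things higher than 40 mm above the floor catch under the cabinet's top.
- drawer_front (a point): Centre of the outer face of the drawer's front panel, 40 mm above the worktop; moves with the drawer. Panel 270 mm wide, from 7 to 73 mm above the worktop, with a small knob 18 mm deep in its middle. Axes as drawer_floor: pushing along +x shuts it.
- cabinet: Low wooden drawer unit, 200 mm deep, 270 mm wide, top 75 mm above the worktop, does not move. Origin: centre of its underside, z up; its front looks along -x.
- lid: Steel pan lid, 168 mm across, with a black round knob (26 mm across, on top of the lid's middle, from 25 to 46 mm above the origin; grip it about 35 mm up). Lies on top of the drawer unit at the start. Origin: centre of its underside, z up. A plug under it (142 mm across, 6 mm deep) drops into the pan (152 mm inside at the rim); well seated, its origin is 59 mm above the worktop on the pan's axis.
- lid_knob (a point): Middle of the lid's knob, 35 mm above the lid's origin.
- spoon: Steel table spoon, 188 x 39 x 16 mm. Lies flat on the worktop at the start (in some runs it is absent). Origin: centre of its underside, z up; long along x. Grip across its middle.
- fork: Steel fork, 193 x 26 x 15 mm. Lies flat on the worktop at the start (in some runs it is absent). Origin: centre of its underside, z up; long along x. Grip across its middle.
- teaspoon: Small steel teaspoon, 130 x 27 x 11 mm. Lies flat on the worktop at the start (in some runs it is absent). Origin: centre of its underside, z up; long along x. Grip across its middle.
- scoop: Brown coffee scoop lying mouth down, 44 x 94 x 14 mm. Lies flat on the worktop at the start (in some runs it is absent). Origin: centre of its underside, z up; long along y: the cup, 14 mm high, has its middle at y = -25 mm (grip it there across x, about 29 mm wide); the flat handle, 2 mm thick, runs to +y.
- mug: White mug, 88 mm across, 95 mm high, ear at its -y side. Bystander: do not shift or tip it. Origin: centre of its underside, z up.
- salt_shaker: Salt shaker, 44 mm across, 90 mm high. Bystander: do not shift or tip it. Origin: centre of its underside, z up.
- pepper_jar: Spice jar with dark cap, 41 mm across, 105 mm high. Bystander: do not shift or tip it. Origin: centre of its underside, z up.
- herb_jar: Spice jar with green cap, 46 mm across, 106 mm high. Bystander: do not shift or tip it. Origin: centre of its underside, z up.
- pea_tin: Food tin, 58 mm across, 72 mm high. Bystander: do not shift or tip it. Origin: centre of its underside, z up.
- jam_jar: Jam jar with grey lid, 66 mm across, 88 mm high. Bystander: do not shift or tip it. Origin: centre of its underside, z up.

How it is judged:
By the outcome, as a careful person would: the job done as asked, in the order asked, and still so for the second after the job is handed in, with the robot touching nothing.
Of spoon, fork, teaspoon, scoop only 3 to 4 are there at a start; the rules pass over those that are not, and their reading is None.
At some moment in a run one of spoon, fork, teaspoon, scoop may be knocked a few centimetres aside while the robot is not near it.
Once in a run the grip may slacken for a moment while it holds something.
It also fails if it takes over 210 s, if anything falls off the work surface, if the arm or the gripper's body presses on something with over 40 N, if the wrist force passes 120 N, or if a joint passes its speed limit or range.

## Working session

There is one attempt and no reset: what is moved stays moved. The work goes in short steps, Python scripts to look and compute and a tool call to move; the robot and the scene stay as the last step left them, time stands still between calls to the robot, and variables do not carry over. Pictures are saved under pics/ and viewed, on a budget of 14 in all, crops included, one or two more only if the job needs it, and the job is handed in when it is done.

Besides the shell and the picture viewer there is one more tool, called after "Emit:" by a JSON object that holds its "api" and its "payload", one argument or row to a line. play_rows: Moves the arm, as the interface text tells. Its arguments: {"type":"object","properties":{"steps":{"type":"array","items":{"type":"object","properties":{"dr":{"type":"array","items":{"type":"number"}},"offset":{"type":"array","items":{"type":"number"}},"jaw":{"type":"number"}}}},"grip_force":{"type":"number"}},"required":["steps"]}

```bash
ls; mkdir -p pics
cat > h.py <<'E'
import numpy as np, cv2
from rig import arm
from scipy.spatial.transform import Rotation as R
def cal(n):
    c=arm.calibration(n); f=210/np.tan(np.radians(c['vfov']/2))
    return c,f,R.from_rotvec(np.array(c['rvec']).ravel()).as_matrix(),np.array(c['tvec']).ravel()
def cloud(n,d):
    c,f,M,t=cal(n); v,u=np.mgrid[:d.shape[0],:d.shape[1]]
    P=np.stack([(u-c['cx'])/f*d,(v-c['cy'])/f*d,d],-1)
    W=(P-t)@M; W[d==0]=np.nan
    return W
def ray(n,u,v,z):
    c,f,M,t=cal(n); o=-M.T@t; r=M.T@np.array([(u-c['cx'])/f,(v-c['cy'])/f,1.]); return o+r*(z-o[2])/r[2]
def snap(n,name=None):
    p,d=arm.grab_frame(n)
    if name: cv2.imwrite(f'pics/{name}.png',p[:,:,::-1])
    return p,d
def delta(goal):
    s=arm.sense(); M=R.from_quat(s['eef_rot']).as_matrix(); return M.T@(np.array(goal)-s['tcp_pos'])*1000
E
python3 - <<'E'
from h import *
for n in('scene','top'):
    p,d=snap(n,n+'0'); np.save(n+'0.npy',d); print(n,arm.calibration(n),(d>0).mean())
    c,f,M,t=cal(n);print(-M.T@t)
s=arm.sense();print(s,arm.grip_depth);print(R.from_quat(s['eef_rot']).as_matrix())
E
```

```text
pics
scene {'vfov': 46.74578447269729, 'cx': 287.9222214142602, 'cy': 208.11024685686002, 'rvec': array([ 2.10454054, -1.19408787,  0.47076057]), 'tvec': array([-0.19697117,  0.40169642,  1.30159189])} 0.9959311224489796
[-0.42287552 -0.50448963  1.20870411]
top {'vfov': 47.61231253892747, 'cx': 279.2834511560218, 'cy': 205.68935039632953, 'rvec': array([ 2.19995031, -2.16168331,  0.07560958]), 'tvec': array([0.06114783, 0.49417585, 1.39929711])} 0.9959353741496598
[0.38750267 0.06146498 1.43249606]
{'time_s': 0.1, 'joint_positions': array([ 1.10801165e+00,  1.26320803e-01, -4.05166237e-02,  1.40535707e+00,
       -1.69576510e-05,  1.57081375e+00]), 'qvel': array([-0.00052402, -0.00026761,  0.00161725, -0.00126932, -0.00100847,
       -0.00057676]), 'effort': array([ 8.16941210e-04, -4.36903238e+01,  3.53606451e+01,  1.36302738e-02,
        2.73131163e-04, -1.83481347e-05]), 'tcp_pos': array([0.23422824, 0.46945761, 0.23060133]), 'eef_rot': array([ 2.29341397e-01,  9.73345794e-01, -6.82400379e-04, -1.52064822e-04]), 'force': array([ 0.14792476, -0.50670005, -0.72251686]), 'ft_torque': array([ 0.03268427, -0.02520485, -0.00400362]), 'grip_width': 0.08502425145629597} -0.0187
[[-8.94805001e-01  4.46456760e-01 -6.09028623e-04]
 [ 4.46457175e-01  8.94804116e-01 -1.25867356e-03]
 [-1.69820013e-05 -1.39817260e-03 -9.99999022e-01]]
```

View pics/top0.png

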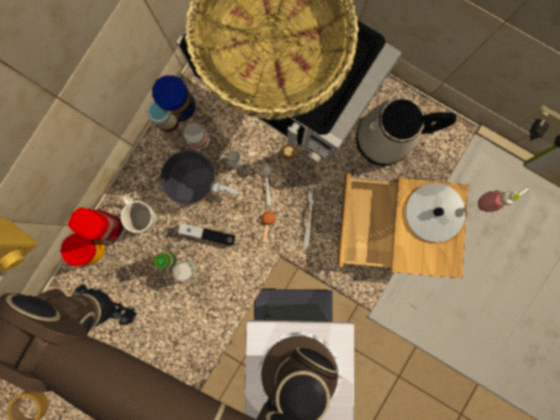

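View pics/scene0.png

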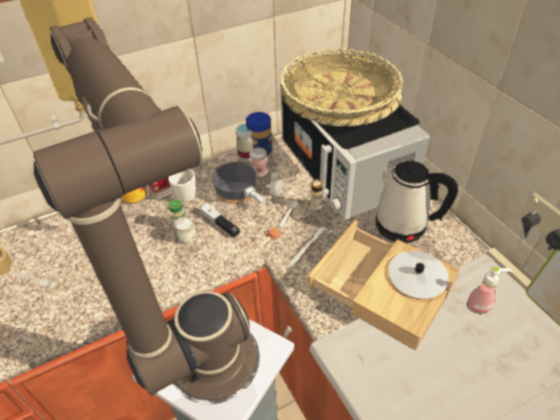

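The top view shows the pan at about (188,177) with its stub pointing right, and the handle at (205,235). The scoop (268,218), a spoon (267,180), a fork (309,215), the drawer and cabinet (400,225) and the lid knob (438,211) are also visible. I'll enlarge that part and measure it.

Run:
```python
from h import *
p=cv2.imread('pics/top0.png'); d=np.load('top0.npy'); W=cloud('top',d)
c=p[110:290,130:340]; cv2.imwrite('pics/c1.png',cv2.resize(c,None,fx=3.8,fy=3.3,interpolation=cv2.INTER_CUBIC)[:,:800])
for n,u,v in [('pan',188,177),('stub tip',237,191),('handle rear',235,240),('handle mouth',180,231),('scoopcup',268,217),('spoon',267,180),('fork',309,215),('lidknob',438,211),('salt?',232,160),('bead',288,151),('herb',163,260),('salt2',182,272),('mug',138,215),('drawerL',345,175),('drawerL2',340,265),('cab',466,183),('cab',464,275),('cab',398,180),('cab',393,272),('floor',370,220)]:
    print(n,np.round(W[v,u],3))
```

```text
pan [0.575 0.345 0.017]
stub tip [0.532 0.194 0.047]
handle rear [ 0.389  0.201 -0.001]
handle mouth [0.412 0.361 0.029]
scoopcup [0.459 0.103 0.014]
spoon [0.57  0.108 0.01 ]
fork [ 0.467 -0.019  0.017]
lidknob [ 0.479 -0.37   0.117]
salt? [0.618 0.208 0.079]
bead [0.641 0.047 0.106]
herb [0.33  0.388 0.112]
salt2 [0.296 0.342 0.073]
mug [0.458 0.493 0.01 ]
drawerL [ 0.586 -0.123  0.037]
drawerL2 [ 0.323 -0.106  0.074]
cab [ 0.573 -0.493 -0.   ]
cab [ 0.297 -0.485 -0.002]
cab [ 0.57  -0.273  0.062]
cab [ 0.302 -0.273 -0.   ]
floor [ 0.455 -0.2    0.023]
```

View pics/c1.png

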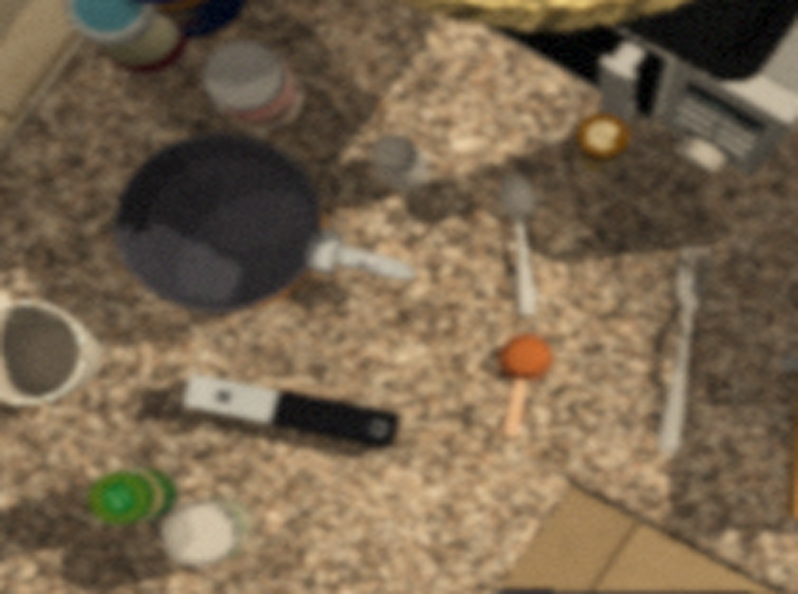

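The crop shows three pieces: the teaspoon with its bowl at (518,195), the scoop with its cup at (525,356), and the fork from (690,260) to (670,445). The handle lies with its mouth at left and the stub points right. Next I'll take shape measurements.

```bash
cat > m.py <<'E'
from h import *
def hmask(W,lo,hi,x0,x1,y0,y1):
    return (W[...,2]>lo)&(W[...,2]<hi)&(W[...,0]>x0)&(W[...,0]<x1)&(W[...,1]>y0)&(W[...,1]<y1)
def pca(P):
    m=P[:,:2].mean(0); w,V=np.linalg.eigh(np.cov(P[:,:2].T)); a=V[:,1]; a=a*np.sign(a[1])
    q=(P[:,:2]-m)@np.c_[a,[-a[1],a[0]]]
    lo,hi=q.min(0),q.max(0); c=m+np.c_[a,[-a[1],a[0]]]@((lo+hi)/2)
    return np.round(c,4),np.round(np.degrees(np.arctan2(a[1],a[0])),1),np.round(hi-lo,3),round(np.median(P[:,2]),4)
def circ(P):
    A=np.c_[2*P[:,:2],np.ones(len(P))]; s=np.linalg.lstsq(A,(P[:,:2]**2).sum(1),rcond=None)[0]
    return s[:2],np.sqrt(s[2]+s[:2]@s[:2])
E
python3 - <<'E'
from m import *
p=cv2.imread('pics/top0.png'); d=np.load('top0.npy'); W=cloud('top',d)
print('table',np.nanstd(W[200:230,285:300,2]),np.nanmedian(W[200:230,285:300,2]))
for n,a in dict(tea=(.004,.03,.48,.66,.08,.14),scoop=(.004,.03,.37,.5,.07,.14),fork=(.004,.03,.35,.57,-.06,.03),handle=(.012,.05,.34,.46,.18,.39),htube=(.022,.05,.34,.46,.31,.39),stub=(.035,.065,.48,.58,.19,.245),rim=(.055,.075,.48,.68,.26,.46),knob=(.1,.13,.44,.52,-.42,-.32),lid=(.078,.1,.35,.6,-.5,-.25),dfloor=(.012,.035,.3,.6,-.27,-.1),dfront=(.066,.082,.3,.62,-.135,-.09),cabtop=(.068,.08,.28,.62,-.52,-.23)).items():
    m=hmask(W,*a); P=W[m]; print(n,m.sum(),pca(P) if m.sum()>5 else '')
    if n in('rim','knob','lid'): print('  circ',*circ(P))
hsv=cv2.cvtColor(p,cv2.COLOR_BGR2HSV)
# rim as outermost border of dark pan
m=hmask(W,.055,.075,.45,.7,.24,.48); r=W[m]; c,rad=circ(r)
for _ in range(4):
    k=abs(np.hypot(*(r[:,:2]-c).T)-.078)<.006; c,rad=circ(r[k])
print('rimfit',c,rad,k.sum())
# colours: cutlery bright steel, on plane z
g=hsv[...,1].astype(int);v=hsv[...,2]
for n,(u0,u1,v0,v1) in dict(tea=(255,278,155,212),fork=(298,320,180,255)).items():
    mm=np.zeros(v.shape,np.uint8); mm[v0:v1,u0:u1]=((g<45)&(v>125))[v0:v1,u0:u1]
    n_,lab,st,ce=cv2.connectedComponentsWithStats(mm); k=1+np.argmax(st[1:,4]); ys,xs=np.where(lab==k)
    Q=np.array([ray('top',x,y,.008) for x,y in zip(xs,ys)]); print(n,len(Q),pca(Q))
mm=(hsv[...,0]<14)&(hsv[...,1]>140)&(v>90); mm[:200]=0;mm[235:]=0;mm[:,:250]=0;mm[:,290:]=0
ys,xs=np.where(mm); print('cup',len(xs),ray('top',xs.mean(),ys.mean(),.014))
E
```

```text
table 0.00307178731563695 0.0001670461264874612
tea 211 (array([0.5696, 0.1082]), np.float64(3.8), array([0.179, 0.062]), np.float64(0.0065))
scoop 217 (array([0.4356, 0.1046]), np.float64(176.0), array([0.13 , 0.073]), np.float64(0.0077))
fork 350 (array([ 0.4592, -0.0145]), np.float64(177.6), array([0.218, 0.095]), np.float64(0.0058))
handle 597 (array([0.3778, 0.2933]), np.float64(81.6), array([0.176, 0.096]), np.float64(0.0267))
htube 171 (array([0.3956, 0.3566]), np.float64(133.8), array([0.106, 0.06 ]), np.float64(0.0283))
stub 104 (array([0.5361, 0.2185]), np.float64(74.3), array([0.059, 0.016]), np.float64(0.0526))
rim 411 (array([0.5643, 0.3375]), np.float64(154.0), array([0.248, 0.164]), np.float64(0.0634))
  circ [0.57414779 0.33602325] 0.07942523898490768
knob 84 (array([ 0.478 , -0.3776]), np.float64(83.3), array([0.036, 0.024]), np.float64(0.1199))
  circ [ 0.47737912 -0.37342461] 0.010258458519999042
lid 2943 (array([ 0.4581, -0.3601]), np.float64(162.1), array([0.257, 0.235]), np.float64(0.0872))
  circ [ 0.46905635 -0.36661707] 0.06685047279902281
dfloor 3676 (array([ 0.447 , -0.1875]), np.float64(178.4), array([0.274, 0.165]), np.float64(0.0229))
dfront 402 (array([ 0.4535, -0.1178]), np.float64(175.7), array([0.268, 0.013]), np.float64(0.0725))
cabtop 3815 (array([ 0.435, -0.362]), np.float64(10.6), array([0.307, 0.262]), np.float64(0.0746))
rimfit [0.56860627 0.33668523] 0.0768926174468641 389
tea 2 (array([0.5089, 0.1025]), np.float64(46.0), array([0.004, 0.   ]), np.float64(0.008))Traceback (most recent call last):
  File "<stdin>", line 17, in <module>
    return _wrapfunc(a, 'argmax', axis=axis, out=out, **kwds)
    return bound(*args, **kwds)
ValueError: attempt to get argmax of an empty sequence
```

```bash
cat >> h.py <<'E'
def avg(n,k=8):
    F=[arm.grab_frame(n) for _ in range(k)]
    p=np.mean([f[0].astype(np.float32) for f in F],0); D=np.stack([f[1] for f in F]); D[D==0]=np.nan
    return p.astype(np.uint8),np.nan_to_num(np.nanmedian(D,0))
E
python3 - <<'E'
from m import *
p,d=avg('top'); np.save('topd.npy',d); np.save('topp.npy',p); q,e=avg('scene'); np.save('scd.npy',e); np.save('scp.npy',q)
W=cloud('top',d); print('table std',np.nanstd(W[200:230,285:300,2]))
T=lambda u,v,z:np.round(ray('top',130+u/3.8,110+v/3.3,z),4)[:2]
def seg(n,a,b,za,zb):
    A,B=T(*a,za),T(*b,zb); v=A-B; print(n,A,B,'mid',(A+B)/2,'len',np.hypot(*v).round(4),'dir',np.degrees(np.arctan2(v[1],v[0])).round(1))
seg('fork',(688,253),(670,450),.008,.008)
seg('tea',(517,173),(528,312),.008,.005)
seg('scoop cup->end',(526,357),(513,432),.014,.002)
seg('handle mouth-rear',(187,393),(397,428),.028,.026)
seg('stub root-tip',(325,250),(412,272),.053,.05)
for n,a in dict(handle=(.018,.05,.34,.46,.19,.39),stub=(.035,.065,.48,.56,.19,.25),rim=(.058,.075,.48,.68,.25,.44),dfront=(.066,.082,.3,.62,-.135,-.09),salt=(.055,.1,.59,.65,.18,.24)).items():
    m=hmask(W,*a).astype(np.uint8); k,l,s,c=cv2.connectedComponentsWithStats(m); i=1+np.argmax(s[1:,4]); P=W[l==i]; print(n,len(P),pca(P),*circ(P))
hsv=cv2.cvtColor(p,cv2.COLOR_RGB2HSV); 
mm=((hsv[...,0]<14)&(hsv[...,1]>150)&(hsv[...,2]>90)).astype(np.uint8); mm[:200]=0;mm[235:]=0;mm[:,:250]=0;mm[:,290:]=0
ys,xs=np.where(mm); print('cup',len(xs),ray('top',xs.mean(),ys.mean(),.014))
# black grip
mm=((p.max(-1)<60)).astype(np.uint8); mm[:220]=0; mm[255:]=0; mm[:,:195]=0; mm[:,245:]=0
k,l,s,c=cv2.connectedComponentsWithStats(mm); i=1+np.argmax(s[1:,4]); ys,xs=np.where(l==i)
print('grip',pca(np.array([ray('top',x,y,.026) for x,y in zip(xs,ys)])))
E
```

```text
table std 0.001203299287032376
fork [ 0.5529 -0.0247] [ 0.3736 -0.0129] mid [ 0.46325 -0.0188 ] len 0.1797 dir -3.8
tea [0.6242 0.1122] [0.497 0.101] mid [0.5606 0.1066] len 0.1277 dir 5.0
scoop cup->end [0.4554 0.1016] [0.3877 0.1108] mid [0.42155 0.1062 ] len 0.0683 dir -7.7
handle mouth-rear [0.418  0.3638] [0.3896 0.2001] mid [0.4038  0.28195] len 0.1661 dir 80.2
stub root-tip [0.5455 0.2566] [0.5274 0.1896] mid [0.53645 0.2231 ] len 0.0694 dir 74.9
handle 586 (array([0.4056, 0.2829]), np.float64(77.9), array([0.164, 0.034]), np.float64(0.0266)) [0.40482232 0.2822711 ] 0.0480737592698426
stub 126 (array([0.5383, 0.2212]), np.float64(70.4), array([0.066, 0.023]), np.float64(0.0529)) [0.5458775  0.22020895] 0.021055289709763964
rim 365 (array([0.5675, 0.3317]), np.float64(73.5), array([0.171, 0.158]), np.float64(0.0641)) [0.56818342 0.33571896] 0.07792288327150029
dfront 412 (array([ 0.4537, -0.118 ]), np.float64(175.7), array([0.268, 0.012]), np.float64(0.0724)) [ 0.45402334 -0.10823269] 0.07862971294905964
salt 132 (array([0.6281, 0.2034]), np.float64(77.9), array([0.035, 0.033]), np.float64(0.0839)) [0.62722002 0.20263719] 0.012658683627856356
cup 145 [0.45620189 0.10341793 0.014     ]
grip (array([0.3957, 0.2495]), np.float64(78.0), array([0.093, 0.033]), np.float64(0.026))
```

Emit:
{"api": "play_rows", "payload": {
  "steps": [
    {"dr": [0, 0, -5.6], "offset": [0, 0, 0], "jaw": 50},
    {"dr": [0, 0, -5.6], "offset": [0, 0, 0], "jaw": 50},
    {"dr": [0, 0, -5.6], "offset": [0, 0, 0], "jaw": 50},
    {"dr": [0, 0, -5.7], "offset": [0, 0, 0], "jaw": 50},
    {"dr": [0, 0, 0], "offset": [-18.75, -33.6, 0], "jaw": 50},
    {"dr": [0, 0, 0], "offset": [-18.75, -33.6, 0], "jaw": 50},
    {"dr": [0, 0, 0], "offset": [-18.75, -33.6, 0], "jaw": 50},
    {"dr": [0, 0, 0], "offset": [-18.75, -33.6, 0], "jaw": 50}
  ],
  "grip_force": 40
}}

```text
time_s: 1.57
tcp_pos: [0.3, 0.3291, 0.2312]
eef_rot: [0.034, 0.999, -0.0, 0.0]
force: [0.8, -0.1, 0.2]
grip_width: 0.0503
```

Emit:
{"api": "play_rows", "payload": {
  "steps": [
    {"dr": [0, 0, 0], "offset": [-18.75, -33.6, 0], "jaw": 50},
    {"dr": [0, 0, 0], "offset": [-18.75, -33.6, 0], "jaw": 50},
    {"dr": [0, 0, 0], "offset": [-18.75, -33.6, 0], "jaw": 50},
    {"dr": [0, 0, 0], "offset": [-18.75, -33.6, 0], "jaw": 50},
    {"dr": [0, 0, 0], "offset": [-18.75, -33.6, 0], "jaw": 50},
    {"dr": [0, 0, 0], "offset": [-18.75, -33.6, 0], "jaw": 50},
    {"dr": [0, 0, 0], "offset": [-18.75, -33.6, 0], "jaw": 50},
    {"dr": [0, 0, 0], "offset": [-18.75, -33.6, 0], "jaw": 50}
  ]
}}

```text
time_s: 2.23
tcp_pos: [0.431, 0.0499, 0.2316]
eef_rot: [0.035, 0.999, 0.0, 0.0]
force: [1.0, 1.2, 1.3]
grip_width: 0.0496
```

Emit:
{"api": "play_rows", "payload": {
  "steps": [
    {"dr": [0, 0, 0], "offset": [-18.75, -33.6, 0], "jaw": 50},
    {"dr": [0, 0, 0], "offset": [-18.75, -33.6, 0], "jaw": 50},
    {"dr": [0, 0, 0], "offset": [0, 0, 35], "jaw": 50},
    {"dr": [0, 0, 0], "offset": [0, 0, 35], "jaw": 50},
    {"dr": [0, 0, 0], "offset": [0, 0, 35], "jaw": 50},
    {"dr": [0, 0, 0], "offset": [0, 0, 35], "jaw": 50},
    {"dr": [0, 0, 0], "offset": [0, 0, 0], "jaw": 50},
    {"dr": [0, 0, 0], "offset": [0, 0, 0], "jaw": 50}
  ]
}}

```text
time_s: 2.9
tcp_pos: [0.4618, -0.0179, 0.0905]
eef_rot: [0.035, 0.999, 0.0, -0.002]
force: [0.4, -0.2, 1.0]
grip_width: 0.0498
```

Emit:
{"api": "play_rows", "payload": {
  "steps": [
    {"dr": [0, 0, 0], "offset": [-1, -1, 35], "jaw": 50},
    {"dr": [0, 0, 0], "offset": [0, 0, 30], "jaw": 50},
    {"dr": [0, 0, 0], "offset": [0, 0, 15], "jaw": 50},
    {"dr": [0, 0, 0], "offset": [0, 0, 6], "jaw": 40},
    {"dr": [0, 0, 0], "offset": [0, 0, 0], "jaw": 0},
    {"dr": [0, 0, 0], "offset": [0, 0, 0], "jaw": 0},
    {"dr": [0, 0, 0], "offset": [0, 0, 0], "jaw": 0},
    {"dr": [0, 0, 0], "offset": [0, 0, 0], "jaw": 0}
  ]
}}

```text
time_s: 3.57
tcp_pos: [0.4661, -0.019, 0.0075]
eef_rot: [0.035, 0.999, 0.0, 0.002]
force: [-0.0, -0.0, 5.6]
grip_width: 0.0126
```

Emit:
{"api": "play_rows", "payload": {
  "steps": [
    {"dr": [0, 0, 0], "offset": [0, 0, 0], "jaw": 0},
    {"dr": [0, 0, 0], "offset": [0, 0, 0], "jaw": 0},
    {"dr": [0, 0, 0], "offset": [0, 0, -20], "jaw": 0},
    {"dr": [0, 0, 0], "offset": [0, 0, -30], "jaw": 0},
    {"dr": [0, 0, 0], "offset": [0, 0, -30], "jaw": 0},
    {"dr": [0, 0, 0], "offset": [0, 0, -20], "jaw": 0},
    {"dr": [0, 0, 0], "offset": [0, 0, 0], "jaw": 0},
    {"dr": [0, 0, 0], "offset": [0, 0, 0], "jaw": 0}
  ]
}}

```text
time_s: 4.23
tcp_pos: [0.4655, -0.019, 0.1071]
eef_rot: [0.035, 0.999, -0.0, 0.002]
force: [0.0, 0.6, -1.9]
grip_width: 0.013
```

Emit:
{"api": "play_rows", "payload": {
  "steps": [
    {"dr": [0, 0, 0], "offset": [0.7, -33.6, 0], "jaw": 0},
    {"dr": [0, 0, 0], "offset": [0.7, -33.6, 0], "jaw": 0},
    {"dr": [0, 0, 0], "offset": [0.7, -33.6, 0], "jaw": 0},
    {"dr": [0, 0, 0], "offset": [0.7, -33.6, 0], "jaw": 0},
    {"dr": [0, 0, 0], "offset": [0.7, -33.6, 0], "jaw": 0},
    {"dr": [0, 0, 0], "offset": [0.7, -33.5, 0], "jaw": 0},
    {"dr": [0, 0, 0], "offset": [0, 0, 0], "jaw": 0},
    {"dr": [0, 0, 0], "offset": [0, 0, 20], "jaw": 0}
  ]
}}

```text
time_s: 4.9
tcp_pos: [0.447, -0.2221, 0.0869]
eef_rot: [0.037, 0.999, -0.001, 0.002]
force: [1.3, -0.4, -0.3]
grip_width: 0.0133
```

Emit:
{"api": "play_rows", "payload": {
  "steps": [
    {"dr": [0, 0, 0], "offset": [0, 0, 25], "jaw": 0},
    {"dr": [0, 0, 0], "offset": [0, 0, 20], "jaw": 0},
    {"dr": [0, 0, 0], "offset": [0, 0, 6], "jaw": 0},
    {"dr": [0, 0, 0], "offset": [0, 0, 0], "jaw": 0},
    {"dr": [0, 0, 0], "offset": [0, 0, 0], "jaw": 28},
    {"dr": [0, 0, 0], "offset": [0, 0, 0], "jaw": 28},
    {"dr": [0, 0, 0], "offset": [0, 0, -30], "jaw": 28},
    {"dr": [0, 0, 0], "offset": [0, 0, -41], "jaw": 28}
  ]
}}

```text
time_s: 5.57
tcp_pos: [0.4438, -0.2184, 0.1036]
eef_rot: [0.035, 0.999, 0.001, -0.003]
force: [1.2, -0.3, 0.7]
grip_width: 0.0279
```

Run:
```python
from m import *
s=arm.sense(); print(s['tcp_pos'],s['force'])
p,d=snap('top'); 
cv2.imwrite('pics/c2.png',cv2.resize(p[120:290,140:480,::-1],None,fx=2.3,fy=2.3,interpolation=cv2.INTER_CUBIC))
```

```text
[ 0.443841   -0.21840922  0.10356018] [ 1.17343868 -0.28575023  0.66858541]
```

View pics/c2.png

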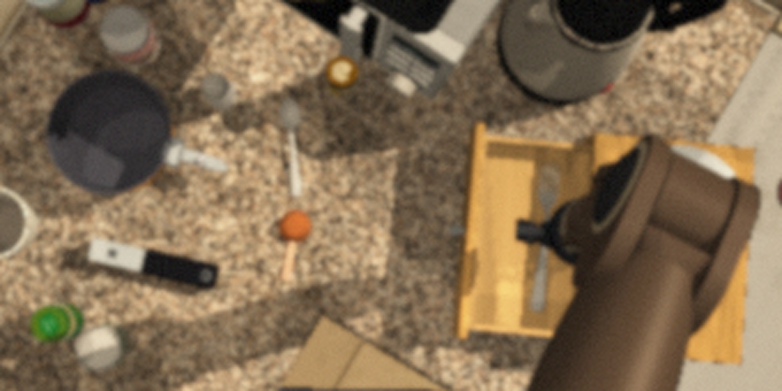

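Emit:
{"api": "play_rows", "payload": {
  "steps": [
    {"dr": [0, 0, 0], "offset": [-10.4, 36.9, -5], "jaw": 28},
    {"dr": [0, 0, 0], "offset": [-10.4, 36.9, 0], "jaw": 40},
    {"dr": [0, 0, 0], "offset": [-10.4, 36.9, 0], "jaw": 50},
    {"dr": [0, 0, 0], "offset": [-10.4, 36.9, 0], "jaw": 50},
    {"dr": [0, 0, 0], "offset": [-10.4, 36.9, 0], "jaw": 50},
    {"dr": [0, 0, 0], "offset": [-10.4, 36.9, 0], "jaw": 50},
    {"dr": [0, 0, 0], "offset": [-10.4, 36.9, 0], "jaw": 50},
    {"dr": [0, 0, 0], "offset": [-10.4, 36.9, 0], "jaw": 50}
  ]
}}

```text
time_s: 6.28
tcp_pos: [0.5505, 0.0712, 0.1114]
eef_rot: [0.035, 0.999, 0.0, 0.001]
force: [0.9, -0.8, -0.3]
grip_width: 0.0498
```

Emit:
{"api": "play_rows", "payload": {
  "steps": [
    {"dr": [0, 0, 0], "offset": [-10.4, 36.9, 0], "jaw": 50},
    {"dr": [0, 0, -4.5], "offset": [0, 0, 0], "jaw": 50},
    {"dr": [0, 0, -4.5], "offset": [0, 0, 0], "jaw": 50},
    {"dr": [0, 0, 0], "offset": [0, 0, 20], "jaw": 50},
    {"dr": [0, 0, 0], "offset": [0, 0, 20], "jaw": 50},
    {"dr": [0, 0, 0], "offset": [0, 0, 0], "jaw": 50},
    {"dr": [0, 0, 0], "offset": [0, 0, 0], "jaw": 50}
  ]
}}

```text
time_s: 6.87
tcp_pos: [0.562, 0.1052, 0.0702]
eef_rot: [-0.044, 0.999, -0.0, -0.001]
force: [-0.1, 0.0, 1.2]
grip_width: 0.0501
```

Emit:
{"api": "play_rows", "payload": {
  "steps": [
    {"dr": [0, 0, 0], "offset": [1, 1, 30], "jaw": 50},
    {"dr": [0, 0, 0], "offset": [0, 0, 22], "jaw": 50},
    {"dr": [0, 0, 0], "offset": [0, 0, 13], "jaw": 40},
    {"dr": [0, 0, 0], "offset": [0, 0, 0], "jaw": 0},
    {"dr": [0, 0, 0], "offset": [0, 0, 0], "jaw": 0},
    {"dr": [0, 0, 0], "offset": [0, 0, 0], "jaw": 0},
    {"dr": [0, 0, 0], "offset": [0, 0, 0], "jaw": 0},
    {"dr": [0, 0, 0], "offset": [0, 0, 0], "jaw": 0}
  ]
}}

```text
time_s: 7.53
tcp_pos: [0.5641, 0.1064, 0.011]
eef_rot: [-0.043, 0.999, 0.0, 0.003]
force: [-6.3, -1.0, 19.0]
grip_width: -0.0001
```

Emit:
{"api": "play_rows", "payload": {
  "steps": [
    {"dr": [0, 0, 0], "offset": [0, 0, 0], "jaw": 0},
    {"dr": [0, 0, 0], "offset": [0, 0, -20], "jaw": 0},
    {"dr": [0, 0, 0], "offset": [0, 0, -30], "jaw": 0},
    {"dr": [0, 0, 0], "offset": [0, 0, -30], "jaw": 0},
    {"dr": [0, 0, 0], "offset": [0, 0, -20], "jaw": 0},
    {"dr": [0, 0, 4.5], "offset": [0, 0, 0], "jaw": 0},
    {"dr": [0, 0, 4.5], "offset": [0, 0, 0], "jaw": 0},
    {"dr": [0, 0, 0], "offset": [0, 0, 0], "jaw": 0}
  ]
}}

```text
time_s: 8.2
tcp_pos: [0.5629, 0.1062, 0.1086]
eef_rot: [0.036, 0.999, 0.001, 0.002]
force: [-0.4, -0.7, 0.4]
grip_width: -0.0001
```

Run:
```python
from m import *
p,d=snap('top'); q,e=snap('scene')
a=cv2.resize(p[150:260,220:330],(400,400),interpolation=cv2.INTER_CUBIC); b=cv2.resize(q[170:280,230:340],(400,400),interpolation=cv2.INTER_CUBIC)
cv2.imwrite('pics/c3.png',np.hstack([a,b])[:,:,::-1])
```

```text
(no output)
```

View pics/c3.png

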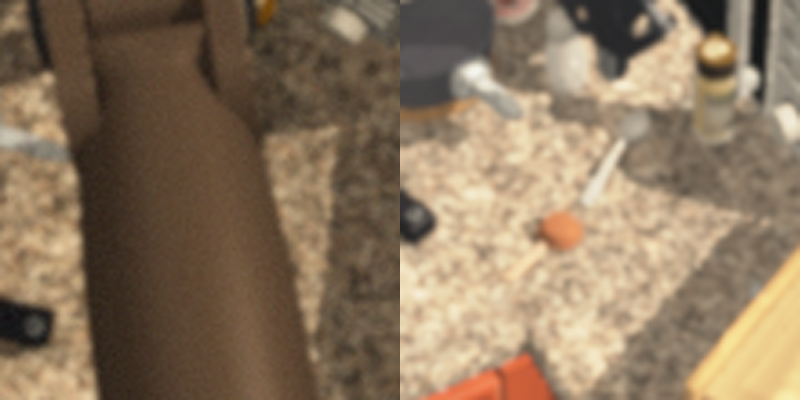

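Run:
```python
from h import *
f=lambda u,v,z:ray('scene',230+(u-400)/3.636,170+v/3.636,z).round(4)
print('now bowl',f(635,122,.006),'tip',f(587,205,.004)); print('cup',f(561,230,.012),'end',f(512,275,.002))
q=np.load('scp.npy'); cv2.imwrite('pics/x.png',cv2.resize(q[170:280,230:340],(400,400))[:,:,::-1])
p2=cv2.imread('pics/c3.png')[:,400:]; p1=cv2.imread('pics/x.png')
cv2.imwrite('pics/c4.png',np.hstack([p1,p2]))
```

```text
now bowl [0.6065 0.1091 0.006 ] tip [0.4931 0.0933 0.004 ]
cup [0.4492 0.0936 0.012 ] end [0.3893 0.1077 0.002 ]
```

View pics/c4.png

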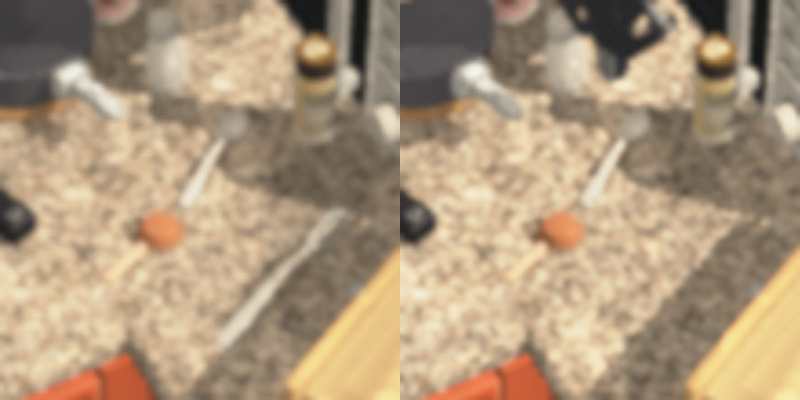

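Run:
```python
from m import *
for n,pf,df in(('top','topp.npy','topd.npy'),('scene','scp.npy','scd.npy')):
    p=np.load(pf);d=np.load(df);W=cloud(n,d);hsv=cv2.cvtColor(p,cv2.COLOR_RGB2HSV)
    mm=((hsv[...,0]<14)&(hsv[...,1]>150)&(hsv[...,2]>90)&hmask(W,-.01,.03,.38,.55,.05,.15)).astype(np.uint8)
    ys,xs=np.where(mm); print(n,'cup',len(xs),ray(n,xs.mean(),ys.mean(),.010),np.nanmedian(W[mm>0],0))
    for nm,a in dict(knob=(.108,.13,.44,.52,-.42,-.32),handle=(.018,.05,.34,.46,.19,.39),stub=(.04,.065,.48,.56,.19,.25),rim=(.058,.075,.46,.7,.25,.44),dfront=(.066,.082,.3,.62,-.135,-.09)).items():
        m=hmask(W,*a); P=W[m]; print('  ',nm,m.sum(),pca(P),*np.round(circ(P)[0],4))
    print('  table z near',np.nanmedian(W[hmask(W,-.02,.02,.4,.6,.02,.07)][:,2]))
    # bright steel teaspoon
```

```text
top cup 145 [0.45639562 0.10353623 0.01      ] [0.45605237 0.10299823 0.01243677]
   knob 76 (array([ 0.4788, -0.3736]), np.float64(98.1), array([0.025, 0.023]), np.float64(0.1198)) 0.4782 -0.3724
   handle 598 (array([0.3778, 0.2934]), np.float64(81.6), array([0.177, 0.096]), np.float64(0.0266)) 0.3668 0.2922
   stub 124 (array([0.5387, 0.221 ]), np.float64(71.3), array([0.065, 0.023]), np.float64(0.0529)) 0.5447 0.2204
   rim 415 (array([0.5647, 0.3326]), np.float64(149.8), array([0.277, 0.171]), np.float64(0.0641)) 0.5766 0.3346
   dfront 412 (array([ 0.4537, -0.118 ]), np.float64(175.7), array([0.268, 0.012]), np.float64(0.0724)) 0.454 -0.1082
  table z near 4.011392696138194e-05
scene cup 7 [0.44328897 0.09823331 0.01      ] [0.44288072 0.09901929 0.01057071]
   knob 70 (array([ 0.475 , -0.3755]), np.float64(125.2), array([0.025, 0.023]), np.float64(0.1182)) 0.4737 -0.3752
   handle 375 (array([0.4018, 0.2817]), np.float64(77.5), array([0.165, 0.034]), np.float64(0.0246)) 0.4041 0.281
   stub 91 (array([0.5344, 0.2203]), np.float64(67.4), array([0.066, 0.024]), np.float64(0.0505)) 0.5456 0.2185
   rim 277 (array([0.5784, 0.3302]), np.float64(169.2), array([0.255, 0.174]), np.float64(0.0622)) 0.5783 0.3322
   dfront 295 (array([ 0.4502, -0.1199]), np.float64(175.8), array([0.27 , 0.012]), np.float64(0.0708)) 0.4485 -0.0908
  table z near -0.002019174389584103
```

Emit:
{"api": "play_rows", "payload": {
  "steps": [
    {"dr": [0, 0, -4.5], "offset": [3.5, 0, 25], "jaw": 32},
    {"dr": [0, 0, -4.5], "offset": [0, 0, 25], "jaw": 32},
    {"dr": [0, 0, 0], "offset": [0, 0, 25], "jaw": 32},
    {"dr": [0, 0, 0], "offset": [0, 0, 15], "jaw": 32},
    {"dr": [0, 0, 0], "offset": [0, 0, 8], "jaw": 32},
    {"dr": [0, 0, 0], "offset": [0, 0, 6], "jaw": 32},
    {"dr": [0, 0, 0], "offset": [0, 0, 0], "jaw": 32},
    {"dr": [0, 0, 0], "offset": [0, 0, 0], "jaw": 32}
  ]
}}

```text
time_s: 8.97
tcp_pos: [0.5586, 0.1063, 0.0021]
eef_rot: [-0.044, 0.999, 0.0, 0.0]
force: [0.4, 0.4, 0.8]
grip_width: 0.0319
```

Emit:
{"api": "play_rows", "payload": {
  "steps": [
    {"dr": [0, 0, 0], "offset": [0, 0, 0], "jaw": 10},
    {"dr": [0, 0, 0], "offset": [0, 0, 0], "jaw": 10},
    {"dr": [0, 0, 0], "offset": [0, 0, 0], "jaw": 10}
  ]
}}

```text
time_s: 9.22
tcp_pos: [0.559, 0.1064, 0.0027]
eef_rot: [-0.044, 0.999, 0.0, 0.001]
force: [-0.5, 0.3, 5.9]
grip_width: 0.0187
```

Emit:
{"api": "play_rows", "payload": {
  "steps": [
    {"dr": [0, 0, 0], "offset": [0, 0, 0], "jaw": 0},
    {"dr": [0, 0, 0], "offset": [0, 0, 0], "jaw": 0},
    {"dr": [0, 0, 0], "offset": [0, 0, 0], "jaw": 0}
  ]
}}

```text
time_s: 9.47
tcp_pos: [0.559, 0.1064, 0.0027]
eef_rot: [-0.044, 0.999, 0.0, 0.001]
force: [-1.8, -0.2, 5.6]
grip_width: 0.0185
```

Emit:
{"api": "play_rows", "payload": {
  "steps": [
    {"dr": [0, 0, 0], "offset": [0, 0, -5], "jaw": 0},
    {"dr": [0, 0, 0], "offset": [0, 0, -25], "jaw": 0},
    {"dr": [0, 0, 0], "offset": [0, 0, -35], "jaw": 0},
    {"dr": [0, 0, 0], "offset": [0, 0, -35], "jaw": 0},
    {"dr": [0, 0, 4.5], "offset": [0, 0, 0], "jaw": 0},
    {"dr": [0, 0, 4.5], "offset": [0, 0, 0], "jaw": 0},
    {"dr": [0, 0, 0], "offset": [0, 0, 0], "jaw": 0}
  ]
}}

```text
time_s: 10.05
tcp_pos: [0.5584, 0.1063, 0.1024]
eef_rot: [0.036, 0.999, 0.0, 0.001]
force: [-0.1, 0.6, -0.2]
grip_width: 0.0189
```

Emit:
{"api": "play_rows", "payload": {
  "steps": [
    {"dr": [0, 0, 0], "offset": [11.4, -36.8, 0], "jaw": 0},
    {"dr": [0, 0, 0], "offset": [11.4, -36.8, 0], "jaw": 0},
    {"dr": [0, 0, 0], "offset": [11.4, -36.8, 0], "jaw": 0},
    {"dr": [0, 0, 0], "offset": [11.4, -36.8, 0], "jaw": 0},
    {"dr": [0, 0, 0], "offset": [11.4, -36.8, 0], "jaw": 0},
    {"dr": [0, 0, 0], "offset": [11.4, -36.8, 0], "jaw": 0},
    {"dr": [0, 0, 0], "offset": [11.4, -36.8, 0], "jaw": 0},
    {"dr": [0, 0, 0], "offset": [11.4, -36.8, 0], "jaw": 0}
  ]
}}

```text
time_s: 10.72
tcp_pos: [0.445, -0.1824, 0.1011]
eef_rot: [0.034, 0.999, 0.0, -0.0]
force: [0.7, -0.8, -0.7]
grip_width: 0.0184
```

Emit:
{"api": "play_rows", "payload": {
  "steps": [
    {"dr": [0, 0, 0], "offset": [0, 0, 0], "jaw": 0},
    {"dr": [0, 0, 0], "offset": [0, 0, 25], "jaw": 0},
    {"dr": [0, 0, 0], "offset": [0, 0, 30], "jaw": 0},
    {"dr": [0, 0, 0], "offset": [0, 0, 16], "jaw": 0},
    {"dr": [0, 0, 0], "offset": [0, 0, 0], "jaw": 0},
    {"dr": [0, 0, 0], "offset": [0, 0, 0], "jaw": 32},
    {"dr": [0, 0, 0], "offset": [0, 0, 0], "jaw": 32},
    {"dr": [0, 0, 0], "offset": [0, 0, -20], "jaw": 32}
  ]
}}

```text
time_s: 11.38
tcp_pos: [0.4451, -0.1803, 0.0489]
eef_rot: [0.035, 0.999, 0.001, -0.002]
force: [0.7, 0.9, 0.0]
grip_width: 0.0321
```

Emit:
{"api": "play_rows", "payload": {
  "steps": [
    {"dr": [0, 0, 0], "offset": [0, 0, -30], "jaw": 32},
    {"dr": [0, 0, 0], "offset": [0, 0, -30], "jaw": 32},
    {"dr": [0, 0, 0], "offset": [0, 0, 0], "jaw": 32}
  ]
}}

```text
time_s: 11.63
tcp_pos: [0.4501, -0.1823, 0.1177]
eef_rot: [0.034, 0.999, -0.002, 0.005]
force: [1.4, -0.8, -0.1]
grip_width: 0.032
```

Run:
```python
from m import *
p,d=snap('top'); hsv=cv2.cvtColor(p,cv2.COLOR_RGB2HSV)
mm=((hsv[...,0]<14)&(hsv[...,1]>150)&(hsv[...,2]>90)).astype(np.uint8); mm[:190]=0;mm[245:]=0;mm[:,:240]=0;mm[:,300:]=0
ys,xs=np.where(mm); print('cup',len(xs),xs.mean(),ys.mean(),ray('top',xs.mean(),ys.mean(),.012),arm.sense()['tcp_pos'])
cv2.imwrite('pics/c5.png',cv2.resize(p[120:290,230:480,::-1],None,fx=3,fy=3,interpolation=cv2.INTER_CUBIC))
```

```text
cup 144 267.9375 217.92361111111111 [0.45628654 0.10308658 0.012     ] [ 0.44932205 -0.18200467  0.11519381]
```

View pics/c5.png

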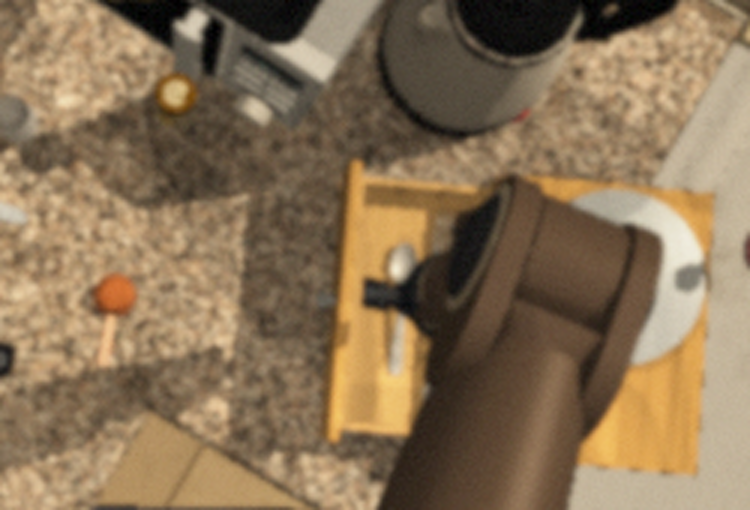

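Emit:
{"api": "play_rows", "payload": {
  "steps": [
    {"dr": [0, 0, 0], "offset": [1.9, 35.6, 0], "jaw": 40},
    {"dr": [0, 0, 0], "offset": [1.9, 35.6, 0], "jaw": 50},
    {"dr": [0, 0, 0], "offset": [1.9, 35.6, 0], "jaw": 55},
    {"dr": [0, 0, 0], "offset": [1.9, 35.6, 0], "jaw": 55},
    {"dr": [0, 0, 0], "offset": [1.9, 35.6, 0], "jaw": 55},
    {"dr": [0, 0, 0], "offset": [1.9, 35.6, 0], "jaw": 55},
    {"dr": [0, 0, 0], "offset": [1.9, 35.6, 0], "jaw": 55},
    {"dr": [0, 0, 0], "offset": [1.9, 35.6, 0], "jaw": 55}
  ]
}}

```text
time_s: 12.35
tcp_pos: [0.4509, 0.106, 0.1106]
eef_rot: [0.035, 0.999, 0.0, 0.0]
force: [0.8, -0.7, 0.8]
grip_width: 0.055
```

Emit:
{"api": "play_rows", "payload": {
  "steps": [
    {"dr": [0, 0, 4], "offset": [0, 0, 20], "jaw": 55},
    {"dr": [0, 0, 0], "offset": [0, 0, 30], "jaw": 55},
    {"dr": [0, 0, 0], "offset": [0, 0, 20], "jaw": 55},
    {"dr": [0, 0, 0], "offset": [0, 0, 0], "jaw": 55},
    {"dr": [0, 0, 0], "offset": [0, 0, 0], "jaw": 55}
  ]
}}

```text
time_s: 12.77
tcp_pos: [0.4502, 0.1041, 0.0399]
eef_rot: [0.07, 0.998, -0.0, -0.001]
force: [-0.3, -0.4, 0.9]
grip_width: 0.0551
```

Emit:
{"api": "play_rows", "payload": {
  "steps": [
    {"dr": [0, 0, 0], "offset": [-4.5, -1, 17], "jaw": 50},
    {"dr": [0, 0, 0], "offset": [0, 0, 13], "jaw": 50},
    {"dr": [0, 0, 0], "offset": [0, 0, 7], "jaw": 50},
    {"dr": [0, 0, 0], "offset": [0, 0, 0], "jaw": 45},
    {"dr": [0, 0, 0], "offset": [0, 0, 0], "jaw": 15},
    {"dr": [0, 0, 0], "offset": [0, 0, 0], "jaw": 15},
    {"dr": [0, 0, 0], "offset": [0, 0, 0], "jaw": 15},
    {"dr": [0, 0, 0], "offset": [0, 0, 0], "jaw": 15}
  ]
}}

```text
time_s: 13.43
tcp_pos: [0.4565, 0.1027, 0.0047]
eef_rot: [0.07, 0.998, 0.0, 0.001]
force: [-1.8, -1.2, 6.0]
grip_width: 0.0274
```

Emit:
{"api": "play_rows", "payload": {
  "steps": [
    {"dr": [0, 0, 0], "offset": [0, 0, -5], "jaw": 15},
    {"dr": [0, 0, 0], "offset": [0, 0, -25], "jaw": 15},
    {"dr": [0, 0, 0], "offset": [0, 0, -35], "jaw": 15},
    {"dr": [0, 0, 0], "offset": [0, 0, -35], "jaw": 15},
    {"dr": [0, 0, -4], "offset": [0, 0, 0], "jaw": 15},
    {"dr": [0, 0, 0], "offset": [0, 0, 0], "jaw": 15}
  ]
}}

```text
time_s: 13.93
tcp_pos: [0.4571, 0.1029, 0.106]
eef_rot: [0.034, 0.999, 0.001, 0.002]
force: [0.2, -0.1, -0.5]
grip_width: 0.0273
```

Run:
```python
from m import *
W=cloud('top',np.load('topd.npy')); m=hmask(W,.05,.4,.56,.9,-.32,-.14)&(W[...,0]>.6); P=W[m]
print(len(P)); 
for lo,hi in((.05,.1),(.1,.15),(.15,.2),(.2,.25),(.25,.3)):
    k=P[(P[:,2]>lo)&(P[:,2]<hi)]; print(lo,len(k),k[:,0].min().round(3) if len(k) else '',np.percentile(k[:,1],[2,98]).round(3) if len(k) else '')
```

```text
6132
0.05 477 0.621 [-0.316 -0.158]
0.1 599 0.624 [-0.316 -0.161]
0.15 722 0.631 [-0.318 -0.167]
0.2 2061 0.641 [-0.312 -0.167]
0.25 1791 0.694 [-0.316 -0.141]
```

Emit:
{"api": "play_rows", "payload": {
  "steps": [
    {"dr": [0, 0, 0], "offset": [-11.8, -33, 0], "jaw": 15},
    {"dr": [0, 0, 0], "offset": [-11.8, -33, 0], "jaw": 15},
    {"dr": [0, 0, 0], "offset": [-11.8, -33, 0], "jaw": 15},
    {"dr": [0, 0, 0], "offset": [-11.8, -33, 0], "jaw": 15},
    {"dr": [0, 0, 0], "offset": [-11.8, -33, 0], "jaw": 15},
    {"dr": [0, 0, 0], "offset": [-11.8, -33, 0], "jaw": 15},
    {"dr": [0, 0, 0], "offset": [-11.8, -33, 0], "jaw": 15},
    {"dr": [0, 0, 0], "offset": [-11.8, -33, 0], "jaw": 15}
  ]
}}

```text
time_s: 14.6
tcp_pos: [0.5304, -0.169, 0.1021]
eef_rot: [0.036, 0.999, 0.0, -0.001]
force: [0.3, 0.5, -0.2]
grip_width: 0.0273
```

Emit:
{"api": "play_rows", "payload": {
  "steps": [
    {"dr": [0, 0, 0], "offset": [0, 0, 0], "jaw": 15},
    {"dr": [0, 0, 0], "offset": [0, 0, 0], "jaw": 15}
  ]
}}

```text
time_s: 14.77
tcp_pos: [0.5304, -0.1689, 0.1017]
eef_rot: [0.037, 0.999, 0.0, -0.001]
force: [-0.1, 0.4, -0.2]
grip_width: 0.0271
```

Then down 70 mm, release and rise.

Emit:
{"api": "play_rows", "payload": {
  "steps": [
    {"dr": [0, 0, 0], "offset": [0, 0, 25], "jaw": 15},
    {"dr": [0, 0, 0], "offset": [0, 0, 25], "jaw": 15},
    {"dr": [0, 0, 0], "offset": [0, 0, 15], "jaw": 15},
    {"dr": [0, 0, 0], "offset": [0, 0, 5], "jaw": 15},
    {"dr": [0, 0, 0], "offset": [0, 0, 0], "jaw": 15},
    {"dr": [0, 0, 0], "offset": [0, 0, 0], "jaw": 38},
    {"dr": [0, 0, 0], "offset": [0, 0, 0], "jaw": 38},
    {"dr": [0, 0, 0], "offset": [0, 0, -15], "jaw": 38}
  ]
}}

```text
time_s: 15.43
tcp_pos: [0.5287, -0.1677, 0.0456]
eef_rot: [0.035, 0.999, -0.001, -0.003]
force: [-0.8, -1.3, -0.6]
grip_width: 0.038
```

Emit:
{"api": "play_rows", "payload": {
  "steps": [
    {"dr": [0, 0, 0], "offset": [0, 0, -35], "jaw": 38},
    {"dr": [0, 0, 0], "offset": [0, 0, -35], "jaw": 38},
    {"dr": [0, 0, 0], "offset": [0, 0, 0], "jaw": 38},
    {"dr": [0, 0, 0], "offset": [0, 0, 0], "jaw": 10}
  ]
}}

```text
time_s: 15.77
tcp_pos: [0.5329, -0.1674, 0.1213]
eef_rot: [0.035, 0.999, -0.001, 0.003]
force: [0.4, 0.1, -0.6]
grip_width: 0.0274
```

Emit:
{"api": "play_rows", "payload": {
  "steps": [
    {"dr": [0, 0, 0], "offset": [4, 36, -10], "jaw": 5},
    {"dr": [0, 0, 0], "offset": [11, 36, 0], "jaw": 0},
    {"dr": [0, 0, 0], "offset": [11, 36, 0], "jaw": 0},
    {"dr": [0, 0, 0], "offset": [11, 36, 0], "jaw": 0},
    {"dr": [0, 0, 0], "offset": [11, 36, 0], "jaw": 0},
    {"dr": [0, 0, 0], "offset": [0, 0, 0], "jaw": 0}
  ]
}}

```text
time_s: 16.27
tcp_pos: [0.4933, 0.0207, 0.1273]
eef_rot: [0.032, 0.999, 0.001, -0.001]
force: [-0.2, -0.2, -0.6]
grip_width: 0.0001
```

Run:
```python
from m import *
print(arm.sense()['tcp_pos'])
p,d=snap('top')
cv2.imwrite('pics/c6.png',cv2.resize(p[120:290,230:480,::-1],None,fx=3,fy=3,interpolation=cv2.INTER_CUBIC))
```

```text
[0.49334141 0.02069495 0.12725632]
```

View pics/c6.png

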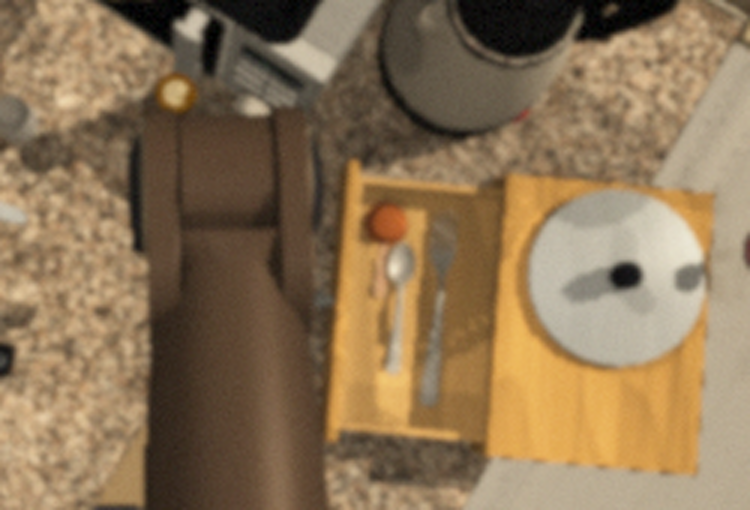

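Emit:
{"api": "play_rows", "payload": {
  "steps": [
    {"dr": [0, 0, 0], "offset": [23.3, -28.7, 0], "jaw": 0},
    {"dr": [0, 0, 0], "offset": [23.3, -28.7, 0], "jaw": 0},
    {"dr": [0, 0, 0], "offset": [23.3, -28.7, 0], "jaw": 0},
    {"dr": [0, 0, 0], "offset": [0, 0, 25], "jaw": 0},
    {"dr": [0, 0, 0], "offset": [0, 0, 30], "jaw": 0},
    {"dr": [0, 0, 0], "offset": [0, 0, 25], "jaw": 0},
    {"dr": [0, 0, 0], "offset": [0, 0, 12], "jaw": 0},
    {"dr": [0, 0, 0], "offset": [0, 0, 0], "jaw": 0}
  ]
}}

```text
time_s: 16.98
tcp_pos: [0.4171, -0.0658, 0.0329]
eef_rot: [0.036, 0.999, 0.0, -0.003]
force: [0.3, 1.3, -0.3]
grip_width: -0.0001
```

Emit:
{"api": "play_rows", "payload": {
  "steps": [
    {"dr": [0, 0, 0], "offset": [0, -12, 0], "jaw": 0},
    {"dr": [0, 0, 0], "offset": [0, -10, 0], "jaw": 0},
    {"dr": [0, 0, 0], "offset": [0, -10, 0], "jaw": 0},
    {"dr": [0, 0, 0], "offset": [0, -12, 0], "jaw": 0},
    {"dr": [0, 0, 0], "offset": [0, -14, 0], "jaw": 0},
    {"dr": [0, 0, 0], "offset": [0, -14, 0], "jaw": 0},
    {"dr": [0, 0, 0], "offset": [0, -14, 0], "jaw": 0},
    {"dr": [0, 0, 0], "offset": [0, -14, 0], "jaw": 0}
  ]
}}

```text
time_s: 17.65
tcp_pos: [0.4131, -0.1664, 0.0368]
eef_rot: [0.035, 0.999, 0.0, 0.0]
force: [0.4, 1.5, -0.3]
grip_width: 0.0001
```

Emit:
{"api": "play_rows", "payload": {
  "steps": [
    {"dr": [0, 0, 0], "offset": [0, -14, 0], "jaw": 0},
    {"dr": [0, 0, 0], "offset": [0, -14, 0], "jaw": 0},
    {"dr": [0, 0, 0], "offset": [0, -12, 0], "jaw": 0},
    {"dr": [0, 0, 0], "offset": [0, -8, 0], "jaw": 0},
    {"dr": [0, 0, 0], "offset": [0, -5, 0], "jaw": 0},
    {"dr": [0, 0, 0], "offset": [0, -3, 0], "jaw": 0},
    {"dr": [0, 0, 0], "offset": [0, -2, 0], "jaw": 0},
    {"dr": [0, 0, 0], "offset": [0, 0, 0], "jaw": 0}
  ]
}}

```text
time_s: 18.32
tcp_pos: [0.4091, -0.2234, 0.0364]
eef_rot: [0.035, 0.999, -0.0, 0.0]
force: [0.0, 0.2, 0.2]
grip_width: -0.0005
```

Emit:
{"api": "play_rows", "payload": {
  "steps": [
    {"dr": [0, 0, 0], "offset": [0, -3, 0], "jaw": 0},
    {"dr": [0, 0, 0], "offset": [0, -2, 0], "jaw": 0},
    {"dr": [0, 0, 0], "offset": [0, 0, 0], "jaw": 0}
  ]
}}

```text
time_s: 18.57
tcp_pos: [0.4087, -0.2283, 0.0363]
eef_rot: [0.035, 0.999, -0.0, -0.0]
force: [0.2, -0.0, 0.9]
grip_width: 0.0002
```

Emit:
{"api": "play_rows", "payload": {
  "steps": [
    {"dr": [0, 0, 0], "offset": [0, -4, 0], "jaw": 0},
    {"dr": [0, 0, 0], "offset": [0, -3, 0], "jaw": 0},
    {"dr": [0, 0, 0], "offset": [0, 0, 0], "jaw": 0}
  ]
}}

```text
time_s: 18.82
tcp_pos: [0.4082, -0.2347, 0.0363]
eef_rot: [0.035, 0.999, 0.001, 0.0]
force: [0.4, 4.3, 2.1]
grip_width: -0.0002
```

Emit:
{"api": "play_rows", "payload": {
  "steps": [
    {"dr": [0, 0, 0], "offset": [0, -2, 0], "jaw": 0},
    {"dr": [0, 0, 0], "offset": [0, -2, 0], "jaw": 0},
    {"dr": [0, 0, 0], "offset": [0, 0, 0], "jaw": 0}
  ]
}}

```text
time_s: 19.07
tcp_pos: [0.4082, -0.2347, 0.0363]
eef_rot: [0.034, 0.999, 0.005, 0.001]
force: [1.7, 21.1, 8.4]
grip_width: -0.0005
```

Emit:
{"api": "play_rows", "payload": {
  "steps": [
    {"dr": [0, 0, 0], "offset": [0, -2, 0], "jaw": 0},
    {"dr": [0, 0, 0], "offset": [0, -2, 0], "jaw": 0},
    {"dr": [0, 0, 0], "offset": [0, 0, 0], "jaw": 0}
  ]
}}

```text
time_s: 19.32
tcp_pos: [0.4081, -0.2347, 0.0363]
eef_rot: [0.033, 0.999, 0.01, 0.001]
force: [4.1, 38.7, 14.9]
grip_width: -0.0001
```

Emit:
{"api": "play_rows", "payload": {
  "steps": [
    {"dr": [0, 0, 0], "offset": [0, 10, 0], "jaw": 0},
    {"dr": [0, 0, 0], "offset": [0, 8, 0], "jaw": 0},
    {"dr": [0, 0, 0], "offset": [0, 0, -35], "jaw": 0},
    {"dr": [0, 0, 0], "offset": [0, 0, -35], "jaw": 0},
    {"dr": [0, 0, 0], "offset": [0, 0, -35], "jaw": 20},
    {"dr": [0, 0, 0], "offset": [0, 0, 0], "jaw": 60},
    {"dr": [0, 0, 0], "offset": [0, 0, 0], "jaw": 60}
  ]
}}

```text
time_s: 19.9
tcp_pos: [0.4103, -0.2264, 0.1435]
eef_rot: [0.035, 0.999, -0.002, 0.002]
force: [0.6, -0.3, 0.0]
grip_width: 0.0357
```

Run:
```python
from m import *
print(arm.sense()['tcp_pos'],arm.sense()['force'])
for n in('top','scene'):
    p,d=avg(n,5); W=cloud(n,d); hsv=cv2.cvtColor(p,cv2.COLOR_RGB2HSV)
    near=np.zeros(d.shape,np.uint8)
    for v,u in zip(*np.where(hmask(W,-.02,.12,.47,.68,.235,.44))): near[v,u]=1
    m=((p.max(-1)<95)&(near>0)).astype(np.uint8); m=cv2.morphologyEx(m,cv2.MORPH_OPEN,np.ones((5,5),np.uint8))
    k,l,s,c=cv2.connectedComponentsWithStats(m); i=1+np.argmax(s[1:,4]); print(n,s[i])
    # rim: highest points robustly: depth in rim band, circle fit w/ fixed radial gating at 0.078
    P=W[hmask(W,.056,.074,.45,.7,.24,.45)]; c=np.array([.573,.335])
    for _ in range(15):
        r=np.hypot(*(P[:,:2]-c).T); q=P[(abs(r-.078)<.008)]
        a=np.arctan2(*(q[:,:2]-c).T[::-1]); 
        from scipy.optimize import least_squares
        c=least_squares(lambda x:np.hypot(*(q[:,:2]-x).T)-.078,c,loss='soft_l1',f_scale=.002).x
    print('rim',c,len(q),np.histogram(a,8)[0],q[:,2].mean())
    S=W[hmask(W,.045,.06,.49,.58,.185,.25)&(p.min(-1)>100)]; print('stub',len(S),pca(S))
    if n=='top': cv2.imwrite('pics/c7.png',cv2.resize(p[145:285,150:250,::-1],None,fx=5.5,fy=4.2,interpolation=cv2.INTER_CUBIC))
    P=W[hmask(W,.06,.08,.3,.62,-.27,-.2)]; print('front edge max y',np.percentile(P[:,1],[50,98]))
    P=W[hmask(W,.06,.08,.3,.62,-.2,-.09)]; print('still out',len(P))
```

```text
[ 0.41030693 -0.22637812  0.14348866] [ 0.60279517 -0.34515473  0.0173353 ]
top [ 159  144   67   61 2877]
rim [0.56852897 0.33682546] 373 [29 71 33 43 56 53 49 39] 0.06314837501341411
stub 116 (array([0.5392, 0.2208]), np.float64(72.2), array([0.065, 0.022]), np.float64(0.0529))
front edge max y [-0.25770606 -0.24127197]
still out 0
scene [222 191  22   8 159]
rim [0.56633709 0.33532989] 84 [35 42  6  0  0  0  0  1] 0.06080309644054035
stub 77 (array([0.5341, 0.2204]), np.float64(70.9), array([0.065, 0.02 ]), np.float64(0.0509))
front edge max y [-0.26016988 -0.24262223]
still out 0
```

View pics/c7.png

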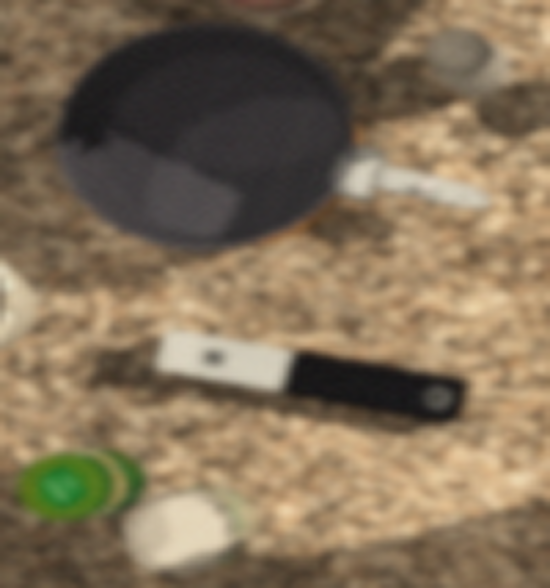

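Run:
```python
from m import *
T=lambda u,v,z:ray('top',150-.4+u/5.5,145-.4+v/4.2,z)[:2]
B=[T(57,140,.064),T(352,140,.064),T(205,22,.064),T(205,248,.06)]
print(np.round(B,4)); print('c',(B[0]+B[1])[1]/2,(B[2]+B[3])[0]/2)
print('tip',T(490,200,.049),'root c',T(372,174,.053),'bracket',T(343,178,.06))
m,r=T(157,354,.028),T(467,398,.026); v=m-r; print('handle',m,r,np.hypot(*v),np.degrees(np.arctan2(v[1],v[0])))
print('hole',T(214,357,.028))
# stub: centerline regression along its length from averaged top cloud, narrow brightness mask
p,d=np.load('topp.npy'),np.load('topd.npy')
for n,p,d in(('top',np.load('topp.npy'),np.load('topd.npy')),('scene',np.load('scp.npy'),np.load('scd.npy'))):
    W=cloud(n,d)
    S=W[hmask(W,.044,.062,.49,.58,.185,.25)&(p.min(-1)>100)]
    for lo in np.arange(.185,.25,.01):
        k=S[(S[:,1]>=lo)&(S[:,1]<lo+.01)]; print(n,round(lo+.005,3),len(k),k[:,0].min().round(4),k[:,0].max().round(4),k[:,0].mean().round(4),k[:,2].mean().round(4)) if len(k) else 0
    H=W[hmask(W,.018,.04,.36,.45,.19,.37)]; H=H[abs((H[:,0]-.404)-(H[:,1]-.282)*.19)<.03]
    print(n,'handle',pca(H), np.polyfit(H[:,1],H[:,0],1))
```

```text
[[0.5643 0.4168]
 [0.567  0.2613]
 [0.648  0.3414]
 [0.4912 0.3372]]
c 0.33904851732153923 0.5695987082218351
tip [0.52815923 0.1889232 ] root c [0.54481438 0.25159012] bracket [0.54097394 0.26585712]
handle [0.41850451 0.36695788] [0.39062386 0.20001371] 0.16925626695739016 80.51877200980203
hole [0.4169384  0.33628482]
top 0.19 7 0.5257 0.5342 0.5295 0.0498
top 0.2 16 0.525 0.5399 0.531 0.0523
top 0.21 23 0.525 0.5425 0.5335 0.0527
top 0.22 19 0.5278 0.5453 0.536 0.0544
top 0.23 21 0.5307 0.5454 0.5387 0.0532
top 0.24 19 0.5334 0.551 0.542 0.0531
top 0.25 15 0.5358 0.5565 0.5456 0.054
top handle (array([0.4056, 0.2829]), np.float64(77.9), array([0.164, 0.034]), np.float64(0.0266)) [0.20496328 0.34767042]
scene 0.19 5 0.5206 0.5316 0.5262 0.0483
scene 0.2 15 0.5205 0.5345 0.5264 0.0491
scene 0.21 11 0.523 0.5376 0.5294 0.0493
scene 0.22 16 0.5242 0.54 0.5306 0.0516
scene 0.23 9 0.529 0.5446 0.5345 0.0501
scene 0.24 14 0.5307 0.5531 0.5389 0.0504
scene 0.25 14 0.533 0.5567 0.546 0.0541
scene handle (array([0.4018, 0.2817]), np.float64(77.5), array([0.165, 0.034]), np.float64(0.0246)) [0.21245264 0.34054043]
```

Emit:
{"api": "play_rows", "payload": {
  "steps": [
    {"dr": [0, 0, 0], "offset": [-15.2, -29, 0], "jaw": 60},
    {"dr": [0, 0, 0], "offset": [-15.2, -29, 0], "jaw": 60},
    {"dr": [0, 0, 0], "offset": [-15.2, -29, 0], "jaw": 60},
    {"dr": [0, 0, 0], "offset": [-15.2, -29, 0], "jaw": 60},
    {"dr": [0, 0, 0], "offset": [-15.2, -29, 0], "jaw": 60},
    {"dr": [0, 0, 0], "offset": [0, 0, 0], "jaw": 60},
    {"dr": [0, 0, 0], "offset": [0, 0, 0], "jaw": 60}
  ]
}}

```text
time_s: 20.98
tcp_pos: [0.4746, -0.3761, 0.14]
eef_rot: [0.036, 0.999, 0.001, -0.001]
force: [-0.6, 0.2, -0.4]
grip_width: 0.06
```

Emit:
{"api": "play_rows", "payload": {
  "steps": [
    {"dr": [0, 0, 0], "offset": [-1, 2, 15], "jaw": 60},
    {"dr": [0, 0, 0], "offset": [0, 0, 12], "jaw": 60},
    {"dr": [0, 0, 0], "offset": [0, 0, 9], "jaw": 60},
    {"dr": [0, 0, 0], "offset": [0, 0, 0], "jaw": 60},
    {"dr": [0, 0, 0], "offset": [0, 0, 0], "jaw": 15},
    {"dr": [0, 0, 0], "offset": [0, 0, 0], "jaw": 15},
    {"dr": [0, 0, 0], "offset": [0, 0, 0], "jaw": 15},
    {"dr": [0, 0, 0], "offset": [0, 0, 0], "jaw": 15}
  ],
  "grip_force": 60
}}

```text
time_s: 21.65
tcp_pos: [0.4761, -0.3735, 0.1068]
eef_rot: [0.035, 0.999, -0.001, 0.001]
force: [-0.6, 0.8, 4.7]
grip_width: 0.023
```

Emit:
{"api": "play_rows", "payload": {
  "steps": [
    {"dr": [0, 0, 0], "offset": [0, 0, 0], "jaw": 15},
    {"dr": [0, 0, 0], "offset": [0, 0, 0], "jaw": 15}
  ]
}}

```text
time_s: 21.82
tcp_pos: [0.4761, -0.3735, 0.1068]
eef_rot: [0.035, 0.999, -0.001, 0.001]
force: [-1.9, 1.2, 5.2]
grip_width: 0.0233
```

Emit:
{"api": "play_rows", "payload": {
  "steps": [
    {"dr": [0, 0, 0], "offset": [0, 0, -10], "jaw": 15},
    {"dr": [0, 0, 0], "offset": [0, 0, -20], "jaw": 15},
    {"dr": [0, 0, 0], "offset": [0, 0, -25], "jaw": 15},
    {"dr": [0, 0, 0], "offset": [0, 0, -25], "jaw": 15},
    {"dr": [0, 0, 0], "offset": [0, 0, -20], "jaw": 15},
    {"dr": [0, 0, 0], "offset": [0, 0, 0], "jaw": 15},
    {"dr": [0, 0, 0], "offset": [0, 10, 0], "jaw": 15},
    {"dr": [0, 0, 0], "offset": [0, 20, 0], "jaw": 15}
  ]
}}

```text
time_s: 22.48
tcp_pos: [0.4774, -0.3437, 0.2038]
eef_rot: [0.036, 0.999, 0.0, -0.001]
force: [0.2, 0.9, -2.8]
grip_width: 0.023
```

Emit:
{"api": "play_rows", "payload": {
  "steps": [
    {"dr": [0, 0, 0], "offset": [-2, 30, 0], "jaw": 15},
    {"dr": [0, 0, 0], "offset": [-2, 30, 0], "jaw": 15},
    {"dr": [0, 0, 0], "offset": [-2, 30, 0], "jaw": 15},
    {"dr": [0, 0, 0], "offset": [-2, 30, 0], "jaw": 15},
    {"dr": [0, 0, 0], "offset": [-2, 30, 0], "jaw": 15},
    {"dr": [0, 0, 0], "offset": [-2, 30, 0], "jaw": 15},
    {"dr": [0, 0, 0], "offset": [-2, 30, 0], "jaw": 15},
    {"dr": [0, 0, 0], "offset": [-2, 30, 0], "jaw": 15}
  ]
}}

```text
time_s: 23.15
tcp_pos: [0.5093, -0.1027, 0.2034]
eef_rot: [0.035, 0.999, 0.0, -0.001]
force: [0.0, 0.3, -1.9]
grip_width: 0.0227
```

Emit:
{"api": "play_rows", "payload": {
  "steps": [
    {"dr": [0, 0, 0], "offset": [-2, 30, 0], "jaw": 15},
    {"dr": [0, 0, 0], "offset": [-2, 30, 0], "jaw": 15},
    {"dr": [0, 0, 0], "offset": [-2, 30, 0], "jaw": 15},
    {"dr": [0, 0, 0], "offset": [-2, 30, 0], "jaw": 15},
    {"dr": [0, 0, 0], "offset": [-2, 30, 0], "jaw": 15},
    {"dr": [0, 0, 0], "offset": [-2, 30, 0], "jaw": 15},
    {"dr": [0, 0, 0], "offset": [-2, 30, 0], "jaw": 15},
    {"dr": [0, 0, 0], "offset": [-2, 30, 0], "jaw": 15}
  ]
}}

```text
time_s: 23.82
tcp_pos: [0.5419, 0.1351, 0.2033]
eef_rot: [0.035, 0.999, -0.0, -0.002]
force: [0.5, 0.1, -1.9]
grip_width: 0.0232
```

Emit:
{"api": "play_rows", "payload": {
  "steps": [
    {"dr": [0, 0, 0], "offset": [-1.8, 30, 0], "jaw": 15},
    {"dr": [0, 0, 0], "offset": [-1.8, 30, 0], "jaw": 15},
    {"dr": [0, 0, 0], "offset": [-1.8, 30, 0], "jaw": 15},
    {"dr": [0, 0, 0], "offset": [-1.8, 30, 0], "jaw": 15},
    {"dr": [0, 0, 0], "offset": [-1, 30, 0], "jaw": 15},
    {"dr": [0, 0, 0], "offset": [-1, 30, 0], "jaw": 15},
    {"dr": [0, 0, 0], "offset": [0, 20, 0], "jaw": 15},
    {"dr": [0, 0, 0], "offset": [0, 0, 0], "jaw": 15}
  ]
}}

```text
time_s: 24.48
tcp_pos: [0.5649, 0.3361, 0.2021]
eef_rot: [0.033, 0.999, -0.0, -0.002]
force: [-0.5, -1.2, -1.8]
grip_width: 0.0231
```

Run:
```python
from m import *
s=arm.sense();print(s['tcp_pos'],s['force'],s['grip_width'],s['eef_rot']); print(delta([.567,.3375,.207]))
q,e=snap('scene'); p,d=snap('top')
a=cv2.resize(p[110:270,130:330],(400,320)); b=cv2.resize(q[90:250,160:360],(400,320)); cv2.imwrite('pics/c8.png',np.hstack([a,b])[:,:,::-1])
```

```text
[0.56491881 0.33607211 0.20208132] [-0.45513343 -1.19234947 -1.76515064] 0.023058539942745038 [ 3.29807470e-02  9.99454041e-01 -3.10681962e-04 -1.94787152e-03]
[-1.9634616   1.55830251 -4.92748746]
```

View pics/c8.png

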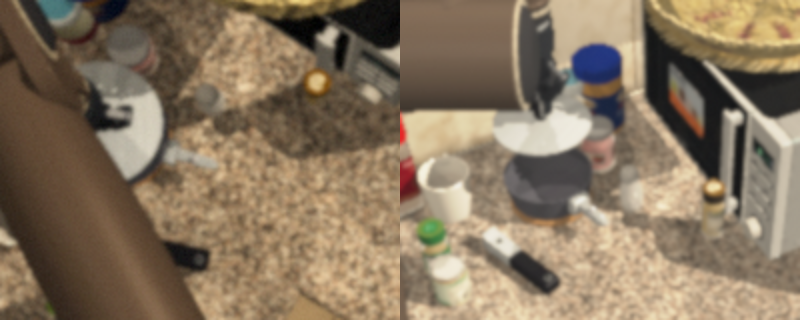

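Emit:
{"api": "play_rows", "payload": {
  "steps": [
    {"dr": [0, 0, 0], "offset": [-2, 1.5, 20], "jaw": 15},
    {"dr": [0, 0, 0], "offset": [0, 0, 25], "jaw": 15},
    {"dr": [0, 0, 0], "offset": [0, 0, 25], "jaw": 15},
    {"dr": [0, 0, 0], "offset": [0, 0, 20], "jaw": 15},
    {"dr": [0, 0, 0], "offset": [0, 0, 8], "jaw": 15},
    {"dr": [0, 0, 0], "offset": [0, 0, 0], "jaw": 15},
    {"dr": [0, 0, 0], "offset": [0, 0, 0], "jaw": 15}
  ]
}}

```text
time_s: 25.17
tcp_pos: [0.5684, 0.3328, 0.1075]
eef_rot: [0.035, 0.999, -0.0, -0.0]
force: [-0.1, 0.3, -0.7]
grip_width: 0.0227
```

Emit:
{"api": "play_rows", "payload": {
  "steps": [
    {"dr": [0, 0, 0], "offset": [0, 0, 3], "jaw": 15},
    {"dr": [0, 0, 0], "offset": [0, 0, 3], "jaw": 15},
    {"dr": [0, 0, 0], "offset": [0, 0, 3], "jaw": 15},
    {"dr": [0, 0, 0], "offset": [0, 0, 0], "jaw": 15},
    {"dr": [0, 0, 0], "offset": [0, 0, 0], "jaw": 15}
  ]
}}

```text
time_s: 25.58
tcp_pos: [0.5686, 0.3336, 0.0984]
eef_rot: [0.035, 0.999, 0.0, 0.0]
force: [0.5, 0.7, -1.8]
grip_width: 0.0231
```

Emit:
{"api": "play_rows", "payload": {
  "steps": [
    {"dr": [0, 0, 0], "offset": [1, 3.5, 0], "jaw": 15},
    {"dr": [0, 0, 0], "offset": [0, 0, 0], "jaw": 15},
    {"dr": [0, 0, 0], "offset": [0, 0, 2], "jaw": 15},
    {"dr": [0, 0, 0], "offset": [0, 0, 2], "jaw": 15},
    {"dr": [0, 0, 0], "offset": [0, 0, 1], "jaw": 15},
    {"dr": [0, 0, 0], "offset": [0, 0, 0], "jaw": 15},
    {"dr": [0, 0, 0], "offset": [0, 0, 0], "jaw": 15}
  ]
}}

```text
time_s: 26.17
tcp_pos: [0.5678, 0.337, 0.0931]
eef_rot: [0.035, 0.999, -0.0, -0.0]
force: [0.4, -0.3, -1.6]
grip_width: 0.0228
```

Emit:
{"api": "play_rows", "payload": {
  "steps": [
    {"dr": [0, 0, 0], "offset": [0, 0, 2], "jaw": 15},
    {"dr": [0, 0, 0], "offset": [0, 0, 1], "jaw": 15},
    {"dr": [0, 0, 0], "offset": [0, 0, 0], "jaw": 15},
    {"dr": [0, 0, 0], "offset": [0, 0, 0], "jaw": 15}
  ]
}}

```text
time_s: 26.5
tcp_pos: [0.5681, 0.3372, 0.0908]
eef_rot: [0.035, 0.999, 0.0, 0.0]
force: [-0.3, 0.2, 2.3]
grip_width: 0.0231
```

Emit:
{"api": "play_rows", "payload": {
  "steps": [
    {"dr": [0, 0, 0], "offset": [0, 0, 0], "jaw": 50},
    {"dr": [0, 0, 0], "offset": [0, 0, 0], "jaw": 50},
    {"dr": [0, 0, 0], "offset": [0, 0, -5], "jaw": 50},
    {"dr": [0, 0, 0], "offset": [0, 0, -30], "jaw": 50},
    {"dr": [0, 0, 0], "offset": [0, 0, -40], "jaw": 50},
    {"dr": [0, 0, 0], "offset": [0, 0, -30], "jaw": 60},
    {"dr": [0, 0, 0], "offset": [32, -14.8, 0], "jaw": 60},
    {"dr": [0, 0, 0], "offset": [32, -14.8, 0], "jaw": 60}
  ]
}}

```text
time_s: 27.17
tcp_pos: [0.5043, 0.3133, 0.198]
eef_rot: [0.035, 0.999, 0.002, 0.003]
force: [0.0, -0.1, 0.2]
grip_width: 0.06
```

Emit:
{"api": "play_rows", "payload": {
  "steps": [
    {"dr": [0, 0, 0], "offset": [32, -14.8, 0], "jaw": 60},
    {"dr": [0, 0, 0], "offset": [32, -14.8, 0], "jaw": 60},
    {"dr": [0, 0, 0], "offset": [32, -14.8, 0], "jaw": 60},
    {"dr": [0, 0, -6.84], "offset": [0, 0, 0], "jaw": 60},
    {"dr": [0, 0, -6.84], "offset": [0, 0, 0], "jaw": 60},
    {"dr": [0, 0, -6.84], "offset": [0, 0, 0], "jaw": 60},
    {"dr": [0, 0, -6.84], "offset": [0, 0, 0], "jaw": 60},
    {"dr": [0, 0, -6.84], "offset": [0, 0, 0], "jaw": 60}
  ]
}}

```text
time_s: 27.83
tcp_pos: [0.4031, 0.2745, 0.1959]
eef_rot: [-0.263, 0.965, 0.0, 0.0]
force: [0.1, -0.2, 1.3]
grip_width: 0.06
```

Emit:
{"api": "play_rows", "payload": {
  "steps": [
    {"dr": [0, 0, -6.83], "offset": [0, 0, 0], "jaw": 60},
    {"dr": [0, 0, -6.83], "offset": [0, 0, 0], "jaw": 60},
    {"dr": [0, 0, -6.83], "offset": [0, 0, 0], "jaw": 60},
    {"dr": [0, 0, -6.83], "offset": [0, 0, 0], "jaw": 60},
    {"dr": [0, 0, -6.83], "offset": [0, 0, 0], "jaw": 60},
    {"dr": [0, 0, -6.83], "offset": [0, 0, 0], "jaw": 60},
    {"dr": [0, 0, -6.83], "offset": [0, 0, 0], "jaw": 60},
    {"dr": [0, 0, 0], "offset": [0, 0, 0], "jaw": 60}
  ]
}}

```text
time_s: 28.5
tcp_pos: [0.4031, 0.2745, 0.1957]
eef_rot: [-0.63, 0.776, -0.0, 0.0]
force: [-0.6, 0.3, 0.4]
grip_width: 0.0602
```

Run:
```python
from m import *
s=arm.sense();M=R.from_quat(s['eef_rot']).as_matrix();print(s['tcp_pos'],np.degrees(np.arctan2(M[1,1],M[0,1])),s['joint_positions'].round(2)); print(delta([.403,.2745,.004]).round(1))
for n in('top','scene'):
    p,d=snap(n); W=cloud(n,d)
    P=W[hmask(W,.06,.1,.45,.68,.23,.44)]; q=P[np.hypot(P[:,0]-.568,P[:,1]-.337)<.082]; print(n,len(q),q.mean(0))
    l=q[np.hypot(q[:,0]-.568,q[:,1]-.337)>.02]; A=np.c_[l[:,:2]-[.568,.337],np.ones(len(l))]; print('tilt',np.linalg.lstsq(A,l[:,2],rcond=None)[0])
```

```text
[0.4031424  0.27449604 0.19569829] 168.15931309047872 [ 0.6   0.06 -0.19  1.32 -0.   -0.77]
[1.000e-01 2.000e-01 1.917e+02]
top 2370 [0.56920323 0.33516094 0.07290251]
tilt [0.00319879 0.00744761 0.07269333]
scene 942 [0.56165291 0.32220048 0.0712104 ]
tilt [0.0001536  0.01092616 0.07034793]
```

Emit:
{"api": "play_rows", "payload": {
  "steps": [
    {"dr": [0, 0, 0], "offset": [0, 0, 35], "jaw": 60},
    {"dr": [0, 0, 0], "offset": [0, 0, 40], "jaw": 60},
    {"dr": [0, 0, 0], "offset": [0, 0, 40], "jaw": 60},
    {"dr": [0, 0, 0], "offset": [0, 0, 35], "jaw": 60},
    {"dr": [0, 0, 0], "offset": [0, 0, 25], "jaw": 60},
    {"dr": [0, 0, 0], "offset": [0, 0, 12], "jaw": 60},
    {"dr": [0, 0, 0], "offset": [0, 0, 3], "jaw": 60},
    {"dr": [0, 0, 0], "offset": [0, 0, 0], "jaw": 60}
  ],
  "grip_force": 90
}}

```text
time_s: 29.27
tcp_pos: [0.4026, 0.2741, 0.0047]
eef_rot: [-0.629, 0.778, 0.0, -0.001]
force: [0.5, 0.4, 0.2]
grip_width: 0.0599
```

Emit:
{"api": "play_rows", "payload": {
  "steps": [
    {"dr": [0, 0, 0], "offset": [0, 0, 0], "jaw": 25},
    {"dr": [0, 0, 0], "offset": [0, 0, 0], "jaw": 25},
    {"dr": [0, 0, 0], "offset": [0, 0, 0], "jaw": 25},
    {"dr": [0, 0, 0], "offset": [0, 0, 0], "jaw": 25},
    {"dr": [0, 0, 0], "offset": [0, 0, 0], "jaw": 25}
  ]
}}

```text
time_s: 29.68
tcp_pos: [0.4043, 0.2752, 0.0072]
eef_rot: [-0.629, 0.777, -0.0, 0.002]
force: [-0.3, -1.7, 6.8]
grip_width: 0.0324
```

Emit:
{"api": "play_rows", "payload": {
  "steps": [
    {"dr": [0, 0, 0], "offset": [0, 0, -15], "jaw": 25},
    {"dr": [0, 0, 0], "offset": [0, 0, -35], "jaw": 25},
    {"dr": [0, 0, 0], "offset": [0, 0, -35], "jaw": 25},
    {"dr": [0, 0, 0], "offset": [0, 0, -10], "jaw": 25},
    {"dr": [0, 0, 3.65], "offset": [0, 0, 0], "jaw": 25},
    {"dr": [0, 0, 0], "offset": [16, -14.1, 0], "jaw": 25},
    {"dr": [0, 0, 0], "offset": [24.1, -21.1, 0], "jaw": 25},
    {"dr": [0, 0, 0], "offset": [24.1, -21.1, 0], "jaw": 25}
  ]
}}

```text
time_s: 30.35
tcp_pos: [0.4402, 0.1972, 0.1007]
eef_rot: [-0.605, 0.796, -0.0, 0.001]
force: [1.0, 1.1, -2.2]
grip_width: 0.0318
```

Emit:
{"api": "play_rows", "payload": {
  "steps": [
    {"dr": [0, 0, 0], "offset": [24.1, -21.1, 0], "jaw": 25},
    {"dr": [0, 0, 0], "offset": [24.1, -21.1, 0], "jaw": 25},
    {"dr": [0, 0, 0], "offset": [24.1, -21.1, 0], "jaw": 25},
    {"dr": [0, 0, 0], "offset": [24.1, -21.1, 0], "jaw": 25},
    {"dr": [0, 0, 0], "offset": [0, 0, 0], "jaw": 25},
    {"dr": [0, 0, 0], "offset": [0, 0, 30], "jaw": 25},
    {"dr": [0, 0, 0], "offset": [0, 0, 0], "jaw": 25},
    {"dr": [0, 0, 0], "offset": [0, 0, 0], "jaw": 25}
  ]
}}

```text
time_s: 31.02
tcp_pos: [0.4936, 0.0816, 0.0692]
eef_rot: [-0.604, 0.797, 0.001, -0.002]
force: [0.5, 0.2, -1.7]
grip_width: 0.0318
```

```bash
cat > st.py <<'E'
from m import *
s=arm.sense();M=R.from_quat(s['eef_rot']).as_matrix();print(s['tcp_pos'],np.degrees(np.arctan2(M[1,1],M[0,1])),s['force'],s['grip_width'])
for n in('top','scene'):
    p,d=avg(n,5); W=cloud(n,d)
    S=W[hmask(W,.044,.062,.49,.58,.188,.245)&(p.min(-1)>100)]; print(n,'stub',len(S),pca(S),np.polyfit(S[:,1],S[:,0],1))
    z=s['tcp_pos'][2]
    g=p.astype(int); m=hmask(W,z+.0,z+.035,.44,.56,.0,.187); H=W[m&(p.min(-1)>100)]; print('  tube bright',len(H),pca(H),H[:,1].max())
    if n=='top': cv2.imwrite('pics/c9.png',cv2.resize(p[150:260,190:330,::-1],None,fx=3,fy=3,interpolation=cv2.INTER_CUBIC))
    else: cv2.imwrite('pics/c9b.png',cv2.resize(p[150:260,200:340,::-1],None,fx=3,fy=3,interpolation=cv2.INTER_CUBIC))
a=np.hstack([cv2.imread('pics/c9.png')[:,:400],cv2.imread('pics/c9b.png')[:,:400]]); cv2.imwrite('pics/c9.png',a)
E
python3 st.py
```

```text
[0.49363778 0.08161948 0.06924892] 164.32226721313734 [ 0.49412031  0.15366674 -1.66673803] 0.03182029542117375
top stub 102 (array([0.536 , 0.2179]), np.float64(73.6), array([0.058, 0.016]), np.float64(0.053)) [0.2694337  0.47711765]m.py:5: RuntimeWarning: Mean of empty slice.
  m=P[:,:2].mean(0); w,V=np.linalg.eigh(np.cov(P[:,:2].T)); a=V[:,1]; a=a*np.sign(a[1])
  ret = um.true_divide(
  avg = a.mean(axis, **keepdims_kw)
m.py:5: RuntimeWarning: Degrees of freedom <= 0 for slice
  m=P[:,:2].mean(0); w,V=np.linalg.eigh(np.cov(P[:,:2].T)); a=V[:,1]; a=a*np.sign(a[1])
  c *= np.true_divide(1, fact)
  c *= np.true_divide(1, fact)
Traceback (most recent call last):
  File "st.py", line 7, in <module>
    g=p.astype(int); m=hmask(W,z+.0,z+.035,.44,.56,.0,.187); H=W[m&(p.min(-1)>100)]; print('  tube bright',len(H),pca(H),H[:,1].max())
                                                                                                                  ~~~^^^
  File "m.py", line 7, in pca
    lo,hi=q.min(0),q.max(0); c=m+np.c_[a,[-a[1],a[0]]]@((lo+hi)/2)
          ~~~~~^^^
ValueError: zero-size array to reduction operation minimum which has no identity
```

```bash
sed -i "s/^    g=p.astype.*/    H=W[hmask(W,z-.01,z+.045,.44,.56,.1,.186)]; print('  tube',len(H),pca(H) if len(H)>9 else '')/" st.py; python3 st.py
```

```text
[0.49583438 0.08242207 0.07147496] 164.39044118628806 [-0.33156435 -0.43086396 -1.2423366 ] 0.03225299719112969
top stub 101 (array([0.5359, 0.218 ]), np.float64(74.1), array([0.058, 0.016]), np.float64(0.053)) [0.26060957 0.47898773]
  tube 0 
scene stub 70 (array([0.5326, 0.2174]), np.float64(74.7), array([0.059, 0.017]), np.float64(0.0505)) [0.24991839 0.47660718]
  tube 68 (array([0.49  , 0.1322]), np.float64(49.1), array([0.097, 0.03 ]), np.float64(0.09))
```

View pics/c9.png

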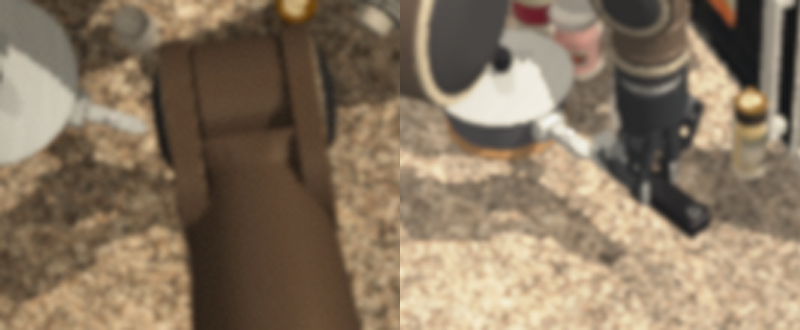

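Emit:
{"api": "play_rows", "payload": {
  "steps": [
    {"dr": [0, 0, 0], "offset": [0, -0.9, 15], "jaw": 25},
    {"dr": [0, 0, 0], "offset": [0, 0, 14], "jaw": 25},
    {"dr": [0, 0, 0], "offset": [0, 0, 4], "jaw": 25},
    {"dr": [0, 0, 0], "offset": [0, 0, 0], "jaw": 25},
    {"dr": [0, 0, 0], "offset": [0, 0, 0], "jaw": 25},
    {"dr": [0, 0, 0], "offset": [0, 0, 0], "jaw": 25}
  ]
}}

```text
time_s: 32.27
tcp_pos: [0.4966, 0.0817, 0.038]
eef_rot: [-0.604, 0.797, -0.0, 0.0]
force: [-0.1, -0.5, -2.2]
grip_width: 0.032
```

```bash
cat > g.py <<'E'
from h import *
s=arm.sense();M=R.from_quat(s['eef_rot']).as_matrix();t=s['tcp_pos'];n=np.array([.267,.9637]);l=np.array([-.9637,.267])
print(t.round(4),'yaw',np.degrees(np.arctan2(M[1,1],M[0,1])).round(2),'tilt',M[2,:2].round(4),'F along',s['force'][:2]@n,'lat',s['force'][:2]@l,'z',s['force'][2],'T',s['ft_torque'].round(2),'w',s['grip_width'])
print('to go',1000*(.2943-t[:2]@n),'lat err mm',1000*(t[:2]@l-(np.array([.5343,.2177])@l)))
E
python3 g.py
```

```text
[0.4966 0.0817 0.038 ] yaw 164.34 tilt [-0.0004 -0.0009] F along -0.4959092157734571 lat -0.023226233595034222 z -2.19861240438071 T [ 0.01 -0.03  0.01] w 0.03204608093779222
to go 82.99604319247942 lat err mm -0.00500082532717272
```

Aligned. Now insert.

Emit:
{"api": "play_rows", "payload": {
  "steps": [
    {"dr": [0, 0, 0], "offset": [-5, 0, 0], "jaw": 25},
    {"dr": [0, 0, 0], "offset": [-5, 0, 0], "jaw": 25},
    {"dr": [0, 0, 0], "offset": [-5, 0, 0], "jaw": 25},
    {"dr": [0, 0, 0], "offset": [-5, 0, 0], "jaw": 25},
    {"dr": [0, 0, 0], "offset": [-5, 0, 0], "jaw": 25},
    {"dr": [0, 0, 0], "offset": [-5, 0, 0], "jaw": 25},
    {"dr": [0, 0, 0], "offset": [-4, 0, 0], "jaw": 25},
    {"dr": [0, 0, 0], "offset": [0, 0, 0], "jaw": 25}
  ]
}}

```text
time_s: 32.93
tcp_pos: [0.5059, 0.1151, 0.0374]
eef_rot: [-0.604, 0.797, -0.0, 0.0]
force: [1.5, 0.5, -2.5]
grip_width: 0.0322
```

```bash
python3 g.py
```

```text
[0.5059 0.1151 0.0374] yaw 164.38 tilt [-0.0002 -0.0009] F along 0.8600531998905697 lat -1.3222172045837475 z -2.474176615008107 T [ 0.06 -0.32 -0.14] w 0.03215114413085568
to go 48.29999367584231 lat err mm -0.051245379480480135
```

Emit:
{"api": "play_rows", "payload": {
  "steps": [
    {"dr": [0, 0, 0], "offset": [-4, 0, 0], "jaw": 25},
    {"dr": [0, 0, 0], "offset": [-4, 0, 0], "jaw": 25},
    {"dr": [0, 0, 0], "offset": [-3, 0, 0], "jaw": 25},
    {"dr": [0, 0, 0], "offset": [-3, 0, 0], "jaw": 25},
    {"dr": [0, 0, 0], "offset": [0, 0, 0], "jaw": 25}
  ]
}}

```text
time_s: 33.35
tcp_pos: [0.5099, 0.1281, 0.0375]
eef_rot: [-0.604, 0.797, -0.0, 0.001]
force: [4.6, -3.0, -1.7]
grip_width: 0.0321
```

```bash
python3 g.py
```

```text
[0.5099 0.1281 0.0375] yaw 164.33 tilt [-0.0003 -0.0013] F along -1.6161465043588346 lat -5.2483334819318275 z -1.7440381190677388 T [-0.57 -0.92 -0.35] w 0.03212710058640563
to go 34.68160526077207 lat err mm -0.37649510006010356
```

Emit:
{"api": "play_rows", "payload": {
  "steps": [
    {"dr": [0, 0, 0], "offset": [0, -1, 0], "jaw": 25},
    {"dr": [0, 0, 0], "offset": [-3, 0, 0], "jaw": 25},
    {"dr": [0, 0, 0], "offset": [-3, 0, 0], "jaw": 25},
    {"dr": [0, 0, 0], "offset": [-3, 0, 0], "jaw": 25},
    {"dr": [0, 0, 0], "offset": [0, 0, 0], "jaw": 25}
  ]
}}

```text
time_s: 33.77
tcp_pos: [0.5125, 0.1369, 0.0373]
eef_rot: [-0.604, 0.797, 0.0, 0.0]
force: [2.5, -0.4, -2.8]
grip_width: 0.0322
```

```bash
python3 g.py
```

```text
[0.5125 0.1369 0.0373] yaw 164.38 tilt [-0.0007  0.0002] F along 0.24908785737628342 lat -2.49368386008512 z -2.8421212769241366 T [-0.14 -0.51 -0.19] w 0.03221452160896242
to go 25.473887419894815 lat err mm -0.5939301695642718
```

Emit:
{"api": "play_rows", "payload": {
  "steps": [
    {"dr": [0, 0, 0], "offset": [-3, -0.5, 0], "jaw": 25},
    {"dr": [0, 0, 0], "offset": [-3, 0, 0], "jaw": 25},
    {"dr": [0, 0, 0], "offset": [-3, 0, 0], "jaw": 25},
    {"dr": [0, 0, 0], "offset": [0, 0, 0], "jaw": 25}
  ]
}}

```text
time_s: 34.1
tcp_pos: [0.5153, 0.1456, 0.0373]
eef_rot: [-0.605, 0.797, 0.0, 0.0]
force: [-0.7, -0.2, -0.1]
grip_width: 0.032
```

```bash
python3 g.py
```

```text
[0.5153 0.1456 0.0373] yaw 164.39 tilt [-0.0008  0.0006] F along -0.4007304962516561 lat 0.5924223215162389 z -0.11419522135161148 T [ 0.06 -0.05 -0.03] w 0.031993491467179516
to go 16.377200053142026 lat err mm -0.9055677458896794
```

Emit:
{"api": "play_rows", "payload": {
  "steps": [
    {"dr": [0, 0, 0], "offset": [-3, 0, 0], "jaw": 25},
    {"dr": [0, 0, 0], "offset": [-3, 0, 0], "jaw": 25},
    {"dr": [0, 0, 0], "offset": [-3, 0, 0], "jaw": 25},
    {"dr": [0, 0, 0], "offset": [-2, 0, 0], "jaw": 25},
    {"dr": [0, 0, 0], "offset": [0, 0, 0], "jaw": 25}
  ]
}}

```text
time_s: 34.52
tcp_pos: [0.5188, 0.1564, 0.0375]
eef_rot: [-0.604, 0.797, 0.0, 0.001]
force: [0.8, 1.5, 0.8]
grip_width: 0.032
```

```bash
python3 g.py
```

```text
[0.5188 0.1564 0.0375] yaw 164.38 tilt [-0.0016 -0.0003] F along 1.6757203483157652 lat -0.32029165491626355 z 0.7576397100197718 T [ 0.36 -0.09  0.01] w 0.03204710519005948
to go 5.087646514752686 lat err mm -1.4629895177883379
```

Emit:
{"api": "play_rows", "payload": {
  "steps": [
    {"dr": [0, 0, 0], "offset": [-2, 0, 0], "jaw": 25},
    {"dr": [0, 0, 0], "offset": [-2, 0, 0], "jaw": 25},
    {"dr": [0, 0, 0], "offset": [0, 0, 0], "jaw": 25},
    {"dr": [0, 0, 0], "offset": [0, 0, 0], "jaw": 25}
  ]
}}

```text
time_s: 34.85
tcp_pos: [0.5197, 0.1603, 0.0373]
eef_rot: [-0.604, 0.797, 0.001, 0.001]
force: [1.5, 6.3, -2.1]
grip_width: 0.0318
```

```bash
python3 g.py
```

```text
[0.5197 0.1603 0.0373] yaw 164.38 tilt [-0.0021  0.0002] F along 6.503967063127931 lat 0.24217182957007038 z -2.103850279481015 T [ 1.06 -0.28  0.02] w 0.0317821403215269
to go 1.0698495950115516 lat err mm -1.2910605524222296
```

Emit:
{"api": "play_rows", "payload": {
  "steps": [
    {"dr": [0, 0, 0], "offset": [-1, 0, 0], "jaw": 25},
    {"dr": [0, 0, 0], "offset": [-1, 0, 0], "jaw": 25},
    {"dr": [0, 0, 0], "offset": [0, 0, 0], "jaw": 25},
    {"dr": [0, 0, 0], "offset": [0, 0, 0], "jaw": 25}
  ]
}}

```text
time_s: 35.18
tcp_pos: [0.5196, 0.1607, 0.037]
eef_rot: [-0.604, 0.797, -0.0, -0.001]
force: [-0.2, 0.3, -1.9]
grip_width: 0.0318
```

```bash
python3 g.py
```

```text
[0.5196 0.1607 0.037 ] yaw 164.34 tilt [0.0011 0.0005] F along 0.2216119199682949 lat 0.2725111811565115 z -1.8582856331207975 T [ 0.06  0.01 -0.03] w 0.03181772016635772
to go 0.66819897691478 lat err mm -1.0120062503051197
```

Emit:
{"api": "play_rows", "payload": {
  "steps": [
    {"dr": [0, 0, 0], "offset": [-1, 0, 0], "jaw": 25},
    {"dr": [0, 0, 0], "offset": [-1, 0, 0], "jaw": 25},
    {"dr": [0, 0, 0], "offset": [0, 0, 0], "jaw": 25},
    {"dr": [0, 0, 0], "offset": [0, 0, 0], "jaw": 25}
  ]
}}

```text
time_s: 35.52
tcp_pos: [0.52, 0.1622, 0.0371]
eef_rot: [-0.604, 0.797, -0.0, -0.001]
force: [-1.4, -5.1, -1.2]
grip_width: 0.0324
```

```bash
python3 g.py
```

```text
[0.52   0.1622 0.0371] yaw 164.32 tilt [0.002  0.0003] F along -5.262067111107043 lat -0.05564043999883919 z -1.2159435193096102 T [-0.94  0.22  0.06] w 0.03238006581666874
to go -0.8669893796122152 lat err mm -1.083254429317615
```

Emit:
{"api": "play_rows", "payload": {
  "steps": [
    {"dr": [0, 0, 0], "offset": [-1, 0, 0], "jaw": 25},
    {"dr": [0, 0, 0], "offset": [0, 0, 0], "jaw": 25},
    {"dr": [0, 0, 0], "offset": [0, 0, 0], "jaw": 25}
  ]
}}

```text
time_s: 35.77
tcp_pos: [0.5201, 0.1622, 0.037]
eef_rot: [-0.604, 0.797, -0.001, -0.002]
force: [-2.0, -8.5, 0.7]
grip_width: 0.0323
```

```bash
python3 g.py
```

```text
[0.5201 0.1622 0.037 ] yaw 164.29 tilt [0.0039 0.0001] F along -8.7111752025877 lat -0.3370270750618747 z 0.7142387327899101 T [-1.53  0.36  0.07] w 0.03229605518297601
to go -0.9069498301051415 lat err mm -1.0765800957161509
```

Emit:
{"api": "play_rows", "payload": {
  "steps": [
    {"dr": [0, 0, 0], "offset": [-1, 0, 0], "jaw": 25},
    {"dr": [0, 0, 0], "offset": [-1, 0, 0], "jaw": 25},
    {"dr": [0, 0, 0], "offset": [-1, 0, 0], "jaw": 25},
    {"dr": [0, 0, 0], "offset": [0, 0, 0], "jaw": 25}
  ]
}}

```text
time_s: 36.1
tcp_pos: [0.52, 0.1623, 0.0369]
eef_rot: [-0.603, 0.798, -0.003, -0.004]
force: [-4.3, -19.8, 3.8]
grip_width: 0.0323
```

```bash
python3 g.py
```

```text
[0.52   0.1623 0.0369] yaw 164.21 tilt [ 0.0102 -0.0003] F along -20.20497933516009 lat -1.129146213273767 z 3.8494105090762534 T [-3.55  0.85  0.18] w 0.032318551002436455
to go -0.8964332843278688 lat err mm -0.9824823068689814
```

Emit:
{"api": "play_rows", "payload": {
  "steps": [
    {"dr": [0, 0, 0], "offset": [2, 0, 0], "jaw": 25},
    {"dr": [0, 0, 0], "offset": [2, 0, 0], "jaw": 25},
    {"dr": [0, 0, 0], "offset": [2, 0, 0], "jaw": 25},
    {"dr": [0, 0, 0], "offset": [1, 0, 0], "jaw": 25},
    {"dr": [0, 0, 0], "offset": [0, 0, 0], "jaw": 25},
    {"dr": [0, 0, 0], "offset": [0, 0, 0], "jaw": 25}
  ]
}}

```text
time_s: 36.6
tcp_pos: [0.5199, 0.1606, 0.0374]
eef_rot: [-0.604, 0.797, 0.0, 0.0]
force: [0.8, 0.6, -1.5]
grip_width: 0.0318
```

```bash
python3 g.py
```

```text
[0.5199 0.1606 0.0374] yaw 164.36 tilt [-0.0008 -0.0003] F along 0.7685930808367879 lat -0.6075044035675239 z -1.4691248099289738 T [0.07 0.01 0.06] w 0.03181083725060881
to go 0.6936103330173471 lat err mm -1.372249530481262
```

Emit:
{"api": "play_rows", "payload": {
  "steps": [
    {"dr": [0, 0, 0], "offset": [1, 0, 0], "jaw": 25},
    {"dr": [0, 0, 0], "offset": [1, 0, 0], "jaw": 25},
    {"dr": [0, 0, 0], "offset": [0.5, 0, 0], "jaw": 25},
    {"dr": [0, 0, 0], "offset": [0, 0, 0], "jaw": 25}
  ]
}}

```text
time_s: 36.93
tcp_pos: [0.5199, 0.16, 0.0377]
eef_rot: [-0.605, 0.796, 0.001, 0.002]
force: [1.6, 9.1, -4.5]
grip_width: 0.0321
```

```bash
python3 g.py
```

```text
[0.5199 0.16   0.0377] yaw 164.43 tilt [-0.0049 -0.0002] F along 9.218754495231643 lat 0.8456276895908932 z -4.480561122150642 T [ 1.57 -0.35 -0.  ] w 0.03214365188328105
to go 1.266314115387246 lat err mm -1.4988512003284993
```

Emit:
{"api": "play_rows", "payload": {
  "steps": [
    {"dr": [0, 0, 0], "offset": [-3, 0, 0], "jaw": 25},
    {"dr": [0, 0, 0], "offset": [-2.5, 0, 0], "jaw": 25},
    {"dr": [0, 0, 0], "offset": [0, 0, 0], "jaw": 25},
    {"dr": [0, 0, 0], "offset": [0, 0, 0], "jaw": 25}
  ]
}}

```text
time_s: 37.27
tcp_pos: [0.5201, 0.1622, 0.0371]
eef_rot: [-0.604, 0.797, -0.001, -0.001]
force: [-1.5, -4.7, -1.6]
grip_width: 0.0321
```

```bash
python3 g.py
```

```text
[0.5201 0.1622 0.0371] yaw 164.32 tilt [0.0024 0.    ] F along -4.954823618088878 lat 0.18367118164811774 z -1.6477501827987313 T [-0.85  0.12  0.01] w 0.032063475182384456
to go -0.8458195568657456 lat err mm -1.1616621103822111
```

Emit:
{"api": "play_rows", "payload": {
  "steps": [
    {"dr": [0, 0, 0], "offset": [0, 0, 0], "jaw": 55},
    {"dr": [0, 0, 0], "offset": [0, 0, 0], "jaw": 55},
    {"dr": [0, 0, 0], "offset": [0, 0, 0], "jaw": 55},
    {"dr": [0, 0, 0], "offset": [0, 0, -15], "jaw": 55},
    {"dr": [0, 0, 0], "offset": [0, 0, -35], "jaw": 55},
    {"dr": [0, 0, 0], "offset": [0, 0, -40], "jaw": 55},
    {"dr": [0, 0, 0], "offset": [0, 0, -40], "jaw": 55},
    {"dr": [0, 0, 0], "offset": [0, 0, -30], "jaw": 55}
  ]
}}

```text
time_s: 37.93
tcp_pos: [0.521, 0.1635, 0.201]
eef_rot: [-0.604, 0.797, -0.0, 0.002]
force: [0.1, 0.3, -0.4]
grip_width: 0.0548
```

Emit:
{"api": "play_rows", "payload": {
  "steps": [
    {"dr": [0, 0, 0], "offset": [30, 20, 0], "jaw": 55},
    {"dr": [0, 0, 0], "offset": [30, 20, 0], "jaw": 55},
    {"dr": [0, 0, 0], "offset": [30, 20, 0], "jaw": 55},
    {"dr": [0, 0, 0], "offset": [30, 20, 0], "jaw": 55},
    {"dr": [0, 0, 0], "offset": [30, 20, 0], "jaw": 55},
    {"dr": [0, 0, 0], "offset": [30, 20, 0], "jaw": 55},
    {"dr": [0, 0, 0], "offset": [0, 0, 0], "jaw": 55},
    {"dr": [0, 0, 0], "offset": [0, 0, 0], "jaw": 55}
  ]
}}

```text
time_s: 38.6
tcp_pos: [0.3557, 0.0216, 0.1981]
eef_rot: [-0.603, 0.797, -0.001, 0.001]
force: [0.6, 0.3, 0.2]
grip_width: 0.0552
```

Run:
```python
from m import *
print(arm.sense()['tcp_pos'])
p,d=avg('top',4); q,e=avg('scene',4)
a=cv2.resize(p[120:280,130:330],(500,400),interpolation=cv2.INTER_CUBIC); b=cv2.resize(p[140:220,150:250],(300,240),interpolation=cv2.INTER_CUBIC); c=cv2.resize(q[140:220,210:310],(300,240),interpolation=cv2.INTER_CUBIC)
o=np.zeros((480,800,3),np.uint8); o[:400,:500]=a; o[:240,500:]=b; o[240:,500:]=c; cv2.imwrite('pics/c10.png',o[:,:,::-1])
for n,W in(('top',cloud('top',d)),('scene',cloud('scene',e))):
    B=W[hmask(W,.04,.085,.45,.56,.06,.25)]; print(n,pca(B),'maxz',np.percentile(B[:,2],99), 'drawer out pts',hmask(W,.05,.09,.3,.62,-.2,-.09).sum())
    k=W[hmask(W,.096,.13,.53,.61,.3,.37)]; print('lid knob',k.mean(0))
```

```text
[0.35573034 0.02157494 0.19808817]
top (array([0.5226, 0.1713]), np.float64(74.1), array([0.168, 0.034]), np.float64(0.055)) maxz 0.0649095199393075 drawer out pts 0
lid knob [0.57078641 0.33739532 0.10448066]
scene (array([0.518 , 0.1707]), np.float64(73.3), array([0.171, 0.034]), np.float64(0.0529)) maxz 0.06384152110296225 drawer out pts 0
lid knob [0.56544096 0.33530577 0.10167176]
```

View pics/c10.png

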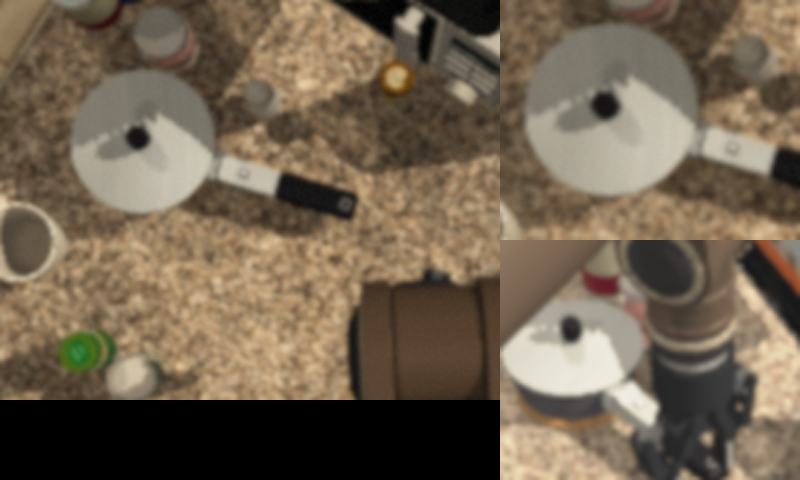

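The picture shows the lid centred on the pan (knob at (137,138)). The handle is on the stub with bright metal filling its hole at (243,172), and the bystanders are where they were.

```bash
python3 -c "
from rig import arm
print(arm.sign_off())"
```

```text
the job is handed in; nothing more can be done
None
```

The job is done and handed in at about 39 s of the 210 s allowed. No verdict was reported.

- **Cutlery and drawer:** Only a fork, a teaspoon and a scoop were out. All three are in the drawer, and I pushed it until it met a firm stop. Neither camera then showed anything sticking out in front of the cabinet. The first teaspoon grasp missed because the fingers closed too high; the second held.
- **Lid:** It is seated on the pan. The gripper height matched the 59 mm seated height, the lid measured level in both cameras, and its knob is within about 2–3 mm of the pan's axis.
- **Handle:** It went on right way up until it stopped firmly against the bracket under a 20 N push. Pulled back with about 9 N it held, moving only about 2 mm before the button stopped it, so it is locked. I then pushed it home again, and the last picture shows bright metal in the hole.
- **Bystanders:** The mug, shaker and jars near the work look unmoved in the last picture. I checked them by eye only, did not measure them, and did not check each one by name.

**Uncertain checks:**
- The push against the shut drawer peaked at a measured 38.7 N, close to the 40 N limit. The picture count reached the budget of 14.
- The two cameras disagreed by about 4 mm in position, so I used their average.

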